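# Release the ratchet, lower the footrest and load the shoe form

### The arm

A 6-joint arm with a two-finger parallel gripper is mounted at the origin on the work surface. World frame = base frame: x ahead of the robot, y to its left, z up, the work surface at z = 0. Lengths are in mm, angles in rad, forces in N, time in s.
With the tool pointing down it reaches from about 275 to 750 mm from the base axis. Payload 10.2 kg.
Tool frame: the origin (TCP) lies midway between the tips of the shut fingers; the grasp point (between the pads) lies 19 mm behind it (ctrl.hold_point_z is the distance from the TCP to the grasp point, in mm); z points along the fingers, y is the direction in which the jaws open and shut (so a half turn about z gives the same grasp; the last joint's range is limited). The gripper opens to 85 mm and grips with 20 to 120 N. Pads are 22 mm wide; open, the fingers measure 114 mm over their backs; the gripper's body (76 mm by 85 mm) begins 54 mm behind the grasp point. The pads swing forward as they close: fully open they stand 13 mm farther back than shut.
Start: joints at [-1.544, 0.313, 1.498, -0, 1.331, -0.223], TCP at [129.772, -508.714, 203.494] pointing down, gripper open.
Joint ranges: [-2.94, 2.94], [-0.97, 2.17], [0.19, 2.56], [-1.23, 4.37], [0.02, 3.11], [-2.88, 2.88]. Speed limits (rad/s): [2.39, 2.39, 3.01, 3.14, 3.14, 3.14].

### API

Orientations are given as a unit quaternion [w, x, y, z].
In Python, from rig import ctrl, capture, get_calibration, ticket, search_frame, outline_of gives the robot as it stands. The module is installed in compiled form; this text tells all that it offers.
- The arm moves only by the tool servo_tool, never from a script. Its argument "motion" is a list of rows, each an object with "dr": the turn, a rotation vector about the tool's x, y, z in units of 10 degrees (1.0 is 10 degrees), a list of three; "delta_pos": the shift along the tool's x, y, z in units of 50 mm (1.0 is 50 mm), a list of three; "hand": the opening, from 0 (shut) to 1 (fully open). In form: [{"dr": [ax, ay, az], "delta_pos": [x, y, z], "hand": hand}, ...]. A call has 1 to 20 rows; each row shifts and turns the pose as measured when the row begins, along the tool's axes as they then stand; what a row does not reach is not made up. A row lasts 1/8 s, in which the tool goes at most 62.5 mm and 10.7 degrees, less where a joint would pass 70% of its speed; a pose out of reach is approached as far as the arm can. A call is refused whole if a number of a shift passes 1 or a number of a turn 1, either way. A call with a gripper value outside its range is refused whole. The fingers move at their own pace and stop on an object; "squeeze" is the grip in N (left out, the last holds). Time passes only in rows, so rows that do not move let the fingers close. It gives the time, the measured TCP pose, the force and the opening at its end, in the units of the state.
- ctrl.sense(): the state, without advancing time (a new reading comes with each control period).
- capture(name): name is "scene" or "top"; returns (picture, depth): 400x640x3 uint8, red, green, blue; 400x640 float32, mm along the optical axis (not along the pixel's ray), 0 where there is no reading.
- get_calibration(name): a dict with "camera_matrix" (3x3 intrinsics, pixels), "distortion" ([k1, k2, p1, p2, k3] as OpenCV has them; the pictures are not rectified), "T" (4x4, takes a point from camera to world coordinates). Camera axes: x right, y down, z forward; pixel columns grow to the right and rows downward; lengths in mm; the calibration is good to about 2 mm. A picture is of the moment at which its call begins. get_calibration takes no time and is no camera call.
- ticket.finish_job(): hands the job in, once; it reports no verdict.
Trained networks look in the newest picture that a camera, given by its name, has taken for a name from the list of things; names that differ only in an ending like _2 or _b are one class to them, and where a whole thing is asked for, a point or a joint stands for the part that bears it (a point fixed in the world has none). Each returns a list of dicts, best first, with "score" (0 to 1); they miss things now and then, are a little off and sometimes report something else, mostly with a low value. They report only what shows in the picture. A call takes as long as a camera call.
- search_frame(camera, label): "bbox" ([left, top, right, bottom] in pixels, round what is visible of it).
- outline_of(camera, label): "pixels" (400x640 bool, what is visible of it) and "bbox" ([left, top, right, bottom] in pixels, round what is visible of it).
The state is a dict: "time_s": time; "joints": joint angles; "dq": joint speeds; "tau": joint torques, N m; "eef_pos": TCP position; "ee_rot": TCP orientation; "force": force on the tool from outside, world axes, zero at the start; "wrist_torque": the same for the moment, N m; "grip_width": opening from 0.0 (shut) to 1.0 (fully open).
Only numpy, scipy, OpenCV 4.12 (cv2) and the standard library are available. Lean on these libraries where they do the work, as an engineer would, in place of code of your own. Each camera call takes 0.05 s, during which the arm holds its last target.

### The job

The brass footrest is held up by a ratchet: throw the black-knobbed pawl lever right over to free it and leave it thrown over, then lower the footrest until it lies level. Draw the chrome shoe form out of its wooden cubby and lay it flat, sole down, along the footrest, its toe under the brass arch and up against the toe stop. Leave the other things on the counter where they are.

Things in the scene. Friction and masses are not known exactly. Their poses are not given: they have to be found in the camera images.
- footrest_base: Cast-iron base of the footrest, fixed to the counter; plate 120 x 345 x 12 mm. Origin on the counter; +y runs along the footrest from its free heel end towards the toe end and the pawl lever, z up. Plate spans y -122 to +222 mm, x +-60 mm. Two iron cheeks, up to 134 mm high, at x +-17 to +-27 mm, y 171 to 197 mm carry the lever; the lever swings between and above them.
- footrest (a joint): Raise angle of the hinged brass footrest, rad: 0 = level (lowest, on its rest), up to 0.54. Starts 0.35 to 0.48. Stiff hinge: it stays where it is left and takes about 2 to 5 N at the free end to push down. While the pawl is engaged a tooth stops it from going below about 0.34; with the lever thrown over it goes freely to 0.
- footrest_hinge (a point): Hinge axis of the footrest (along the base's x), fixed, 100 mm along +y from the base's origin and 50 mm above the counter.
- footrest_free_end (a point): Middle of the free (heel) edge of the footrest's brass deck, on its top face; moves and turns with the deck, its +y points along the deck to the toe stop. The deck is 100 mm wide (x), 205 mm long and 12 mm thick; from this edge to the toe stop's face is 200 mm. When level its top is 56 mm above the counter, and the hinge lies 215 mm along +y from this edge, 6 mm below the top face.
- toe_stop (a point): On the deck's top face, at the middle of the foot of the toe stop's face (a 40 mm high brass wall across the deck). Axes as the deck: +y from heel to toe, z out of the deck. The brass arch crosses the deck from 27 to 72 mm before this face (y -72 to -27 mm): opening 86 mm wide and 48 mm high, top of the arch 55 mm above the deck.
- pawl (a joint): Angle of the pawl lever, rad: 0 = pawl engaged in the teeth, lever leaning 0.4 rad away from the footrest (+y of the base); 0.9 = thrown fully over, leaning 0.5 rad towards the footrest, pawl out of the teeth. It is top-heavy: past about 0.45 it falls over and stays at 0.9; before that it falls back to 0. It needs about 1 to 3 N at the knob.
- pawl_knob (a point): Centre of the black ball knob (36 mm across) on top of the lever, 88 mm from the pivot; about 200 mm above the counter; moves with the lever.
- pawl_pivot (a point): Pivot of the pawl lever (axis along the base's x), fixed, 180 mm along +y from the base's origin, 120 mm above the counter.
- cubby: Low dark wooden cubby fixed to the counter, 140 x 140 mm and 66 mm high, no floor, open only at its +y side. Origin on the counter; roof from y -75 to +65 mm; inside 116 mm wide (x) and 60 mm high.
- form: Loose chrome shoe form, 180 mm long (y), about 0.4 kg, lying on its flat sole, heel inside the cubby and toe sticking out about 70 to 80 mm. Origin at the middle of the sole; toe tip at y +90 mm, heel end at y -90 mm, z up. Toe part y -6 to +90 mm is 52 mm wide and 34 mm high, its end round (parallel sides up to y +64); heel part is 46 mm wide, 52 mm high from y -15 to -90 mm (parallel sides from y -67 mm on; 42 mm high between y -28 and 0).
- form_toe (a point): Tip of the shoe form's toe, at sole level; axes as the form.
- form_heel (a point): Middle of the shoe form's heel part, 50 mm behind the form's origin and 35 mm above the sole; a good place to grip across the 46 mm width once it is out of the cubby.
- stretcher: Bystander: loose boxwood shoe stretcher with brass screw, about 190 mm long, 30 mm high. Origin at its underside.
- dish: Bystander: loose crystal tip dish, 110 mm across, 35 mm high. Origin at its underside.
- match_safe: Bystander: loose pewter match safe, 72 x 50 x 14 mm. Origin at its underside.
- jar_black: Bystander: loose black polish jar, 64 mm across, 60 mm high. Origin at its underside.
- jar_amber: Bystander: loose amber polish jar, 64 mm across, 60 mm high. Origin at its underside.
- horn: Bystander: loose copper shoehorn with wooden grip, 185 mm long, 6 mm high. Origin at its underside.

How it is judged (in metres and radians):
On the way, in this order (a step that is already met when the one before it is completed fails the run):
1. the pawl lever is thrown over while the footrest is still up (value of joint pawl above 0.7 rad and value of joint footrest above 0.2 rad), for 0.1 s.
2. the footrest is lowered to level (value of joint footrest below 0.04 rad), for 0.2 s.
At the end, for the whole second after the job is handed in: Lever thrown over (above 0.7 rad), footrest level (below 0.04 rad). Form at rest, sole flat on the deck (toe within 6 mm of it, tilt under 0.08 rad), toe tip within 12 mm of the toe stop and 22 mm of the deck's middle line, within 0.18 rad of its direction (value of joint pawl above 0.7 rad and value of joint footrest below 0.04 rad and y of form_toe in the frame of toe_stop between -0.012 and 0.008 m and x of form_toe in the frame of toe_stop between -0.022 and 0.022 m and z of form_toe in the frame of toe_stop below 0.006 m and angle between the y axis of form and the y axis of toe_stop, either way round below 0.18 rad and angle between form's own z axis and vertical below 0.08 rad and linear speed of form below 0.02 m/s); the robot touches nothing.
It fails at once if a bystander is shifted more than 30 mm (distance of any of stretcher, dish, match_safe, jar_black, jar_amber, horn from where it was at the start of the episode above 0.03 m).
It also fails if it takes over 61 s, if anything falls off the work surface, if the arm or the gripper's body presses on something with over 40 N, if the wrist force passes 120 N, or if a joint passes its speed limit or range.

## Working session

There is one attempt and no reset: what is moved stays moved. The work goes in short steps, Python scripts to look and compute and a tool call to move; the robot and the scene stay as the last step left them, time stands still between calls to the robot, and variables do not carry over. Pictures are saved under pics/ and viewed, and the job is handed in when it is done.

Besides the shell and the picture viewer there is one more tool, called after "Call:" as a command line: name --argument value ..., lists and objects as JSON in quotes. servo_tool: Moves the arm, as the interface text tells. Its arguments: {"type":"object","properties":{"motion":{"type":"array"},"squeeze":{"type":"number"}},"required":["motion"]}

```bash
mkdir -p pics
cat > h.py <<'E'
import numpy as np, cv2
from rig import ctrl, capture, get_calibration, ticket, search_frame, outline_of
def save(n,p): cv2.imwrite(f'pics/{n}.png',cv2.cvtColor(p,cv2.COLOR_RGB2BGR))
def cloud(cam,d):
    c=get_calibration(cam);K=np.array(c['camera_matrix']);D=np.array(c['distortion']);T=np.array(c['T'])
    v,u=np.mgrid[0:400,0:640]
    p=cv2.undistortPoints(np.stack([u.ravel(),v.ravel()],1).astype(np.float64)[:,None],K,D)[:,0]
    z=d.ravel().astype(float);P=np.stack([p[:,0]*z,p[:,1]*z,z,np.ones_like(z)],1)@T.T
    P=P[:,:3].reshape(400,640,3);P[d==0]=np.nan;return P
def st():
    s=ctrl.sense();print({k:np.round(s[k],3).tolist() for k in ('time_s','joints','eef_pos','ee_rot','force','grip_width')})
E
python3 - <<'E'
from h import *
for n in('scene','top'):
    p,d=capture(n);save(n+'0',p);np.save(n+'0.npy',d);print(n,np.round(get_calibration(n)['T'],2).tolist(),(d>0).mean())
st();print(ctrl.hold_point_z)
E
```

```text
scene [[-0.56, 0.56, -0.61, 1426.69], [0.83, 0.38, -0.41, 573.4], [0.0, -0.74, -0.68, 1107.83], [0.0, 0.0, 0.0, 1.0]] 0.99608984375
top [[0.01, -0.99, 0.12, 418.56], [-1.0, -0.01, -0.01, -17.18], [0.01, -0.12, -0.99, 1319.19], [0.0, 0.0, 0.0, 1.0]] 0.9959375
{'time_s': 0.1, 'joints': [-1.544, 0.313, 1.498, 0.0, 1.331, -0.223], 'eef_pos': [129.78, -508.436, 203.001], 'ee_rot': [-0.001, 0.992, 0.125, 0.0], 'force': [0.733, -0.72, -0.492], 'grip_width': 0.998}
18.700000000000003
```

View pics/scene0.png

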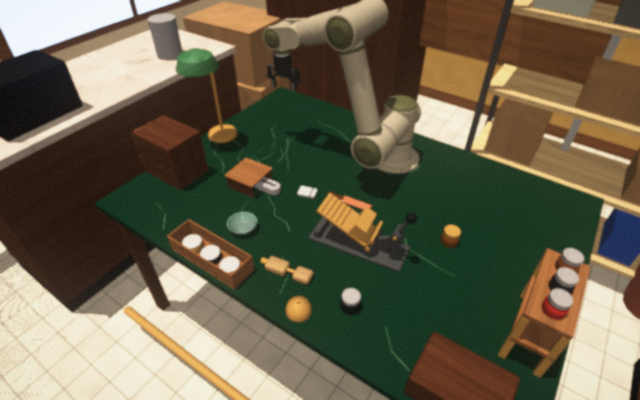

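View pics/top0.png

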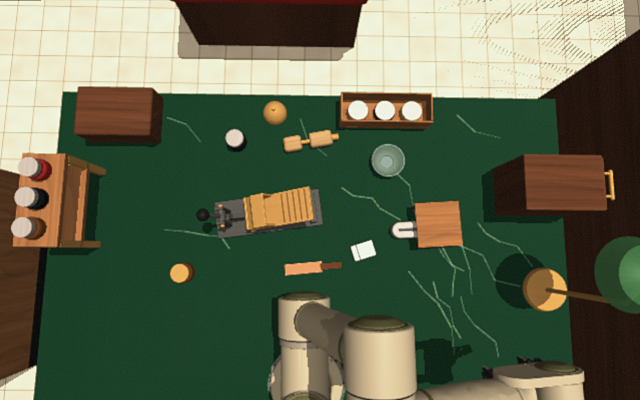

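The top view shows the footrest around (265,210), with the knob at (203,215) on its +y world side. The cubby is at (438,224) with the form's toe sticking out at (403,230). The match safe is at (363,251) and the horn at (312,268). Next I'll measure these.

Run:
```python
from h import *
for cam in('top','scene'):
    d=np.load(cam+'0.npy');P=cloud(cam,d)
    for n in['footrest','footrest_base','pawl_knob','cubby','form','stretcher','dish','match_safe','jar_black','jar_amber','horn']:
        r=outline_of(cam,n)
        if not r: print(cam,n,'none');continue
        m=r[0]['pixels'];q=P[m];q=q[~np.isnan(q[:,0])]
        np.save(f'm_{cam}_{n}.npy',m)
        xy=q[:,:2].astype(np.float32);rc=cv2.minAreaRect(xy)
        print(cam,n,round(r[0]['score'],2),len(r),np.round(r[0]['bbox']).tolist(),'med',np.round(np.median(q,0)),'z5/95',np.round(np.percentile(q[:,2],[5,50,95])),'rect',np.round(rc[0]),np.round(rc[1]),round(rc[2],1))
```

```text
top footrest 0.7 1 [227.0, 186.0, 315.0, 231.0] med [541.  98. 121.] z5/95 [ 72. 121. 148.] rect [551. 121.] [123. 269.] 8.2
top footrest_base 0.78 2 [198.0, 186.0, 321.0, 241.0] med [529. 128.  98.] z5/95 [ 10.  98. 151.] rect [536. 156.] [124. 396.] 8.6
top pawl_knob 0.55 1 [197.0, 208.0, 231.0, 220.0] med [516. 276. 171.] z5/95 [ 55. 171. 219.] rect [518. 276.] [41. 61.] 0.2
top cubby 0.93 2 [415.0, 201.0, 464.0, 250.0] med [ 506. -409.   66.] z5/95 [61. 66. 71.] rect [ 508. -423.] [150. 167.] 2.5
top form 0.9 1 [393.0, 221.0, 413.0, 241.0] med [ 488. -309.   34.] z5/95 [11. 34. 39.] rect [ 490. -311.] [54. 81.] 0.7
top stretcher 0.79 3 [279.0, 129.0, 338.0, 150.0] med [780. -12.  29.] z5/95 [ 4. 29. 34.] rect [787.  -3.] [ 60. 186.] 11.0
top dish 0.69 1 [372.0, 144.0, 406.0, 178.0] med [ 721. -265.   18.] z5/95 [ 4. 18. 36.] rect [ 716. -262.] [105. 107.] 45.5
top match_safe 0.53 1 [351.0, 239.0, 378.0, 260.0] med [ 420. -178.   14.] z5/95 [ 3. 14. 18.] rect [ 421. -178.] [55. 73.] 19.1
top jar_black 0.71 3 [228.0, 130.0, 246.0, 152.0] med [770. 237.  59.] z5/95 [16. 59. 64.] rec
[... 963 characters left out ...]
d [790.  -3.  27.] z5/95 [10. 27. 32.] rect [786.  -9.] [ 53. 194.] 9.9
scene dish 0.86 2 [227.0, 214.0, 254.0, 235.0] med [ 704. -274.   19.] z5/95 [ 3. 19. 35.] rect [ 703. -273.] [146. 107.] 41.2
scene match_safe 0.76 3 [301.0, 188.0, 314.0, 194.0] med [ 426. -174.   13.] z5/95 [ 4. 13. 17.] rect [ 423. -178.] [52. 71.] 14.8
scene jar_black 0.62 3 [337.0, 289.0, 362.0, 313.0] med [792. 250.  54.] z5/95 [ 7. 54. 62.] rect [782. 246.] [58. 60.] 51.0
scene jar_amber 0.83 2 [441.0, 221.0, 461.0, 245.0] med [365. 399.  46.] z5/95 [ 6. 46. 62.] rect [344. 403.] [64. 80.] 33.2
scene horn 0.77 1 [340.0, 196.0, 370.0, 206.0] med [364.   4.   3.] z5/95 [-0.  3.  8.] rect [363.   0.] [ 41. 119.] 6.5
```

```bash
python3 - <<'E'
from h import *
Ps={c:cloud(c,np.load(c+'0.npy')) for c in('top','scene')}
def reg(c,x0,x1,y0,y1,z0,z1):
    P=Ps[c].reshape(-1,3);return P[(P[:,0]>x0)&(P[:,0]<x1)&(P[:,1]>y0)&(P[:,1]<y1)&(P[:,2]>z0)&(P[:,2]<z1)]
def R(q): r=cv2.minAreaRect(q[:,:2].astype(np.float32)); return len(q),np.round(r[0],1),np.round(r[1],1),round(r[2],1)
for c in Ps:
    print(c)
    q=reg(c,440,620,-60,330,7,18);print('plate',R(q))
    q=reg(c,440,640,-80,330,40,170);print('deck+',R(q))
    q=reg(c,440,620,230,330,180,230);print('knob',R(q),q.mean(0).round(1),q.max(0).round(),q.min(0).round())
    q=reg(c,400,600,-520,-300,60,72);print('cubby roof',R(q))
    q=reg(c,440,540,-340,-240,28,40);print('formtop',R(q),q.max(0).round(),q.min(0).round(), np.median(q,0).round())
    q=reg(c,440,540,-340,-240,5,40);print('form',R(q),q.max(0).round(),q.min(0).round())
    # per y slice mid
    for y in range(-330,-262,10):
        s=q[abs(q[:,1]-y)<5]
        if len(s): print(y,s[:,0].min().round(),s[:,0].max().round(),len(s))
    q=reg(c,0,900,-600,600,-20,4);print('table z',np.median(q[:,2]))
    for y in range(-50,270,20):
        s=reg(c,440,640,y-8,y+8,-5,300);s=s[s[:,2]>40]
        if len(s): print('y',y,'x',s[:,0].min().round(),s[:,0].max().round(),'z',np.percentile(s[:,2],[5,50,95]).round())
E
python3 - <<'E'
import cv2
a=cv2.imread('pics/top0.png')[170:260,180:480]; cv2.imwrite('pics/tz.png',cv2.resize(a,None,fx=2.6,fy=2.6,interpolation=cv2.INTER_CUBIC))
a=cv2.imread('pics/scene0.png')[140:290,210:440]; cv2.imwrite('pics/sz.png',cv2.resize(a,None,fx=3.4,fy=3.4,interpolation=cv2.INTER_CUBIC))
E
```

```text
top
plate (1175, array([531.7, 133.9]), array([171.8, 363.3]), 0.6)
deck+ (2725, array([538.4, 127. ]), array([108.2, 302.1]), 8.9)
knob (136, array([514.8, 291.1]), array([30.9, 34.4]), 85.5) [513.6 289.9 212.6] [532. 307. 225.] [498. 275. 182.]
cubby roof (1916, array([ 505.9, -411.5]), array([140. , 142.4]), 3.7)
formtop (308, array([ 488.5, -305. ]), array([51.9, 69.4]), 0.7) [ 515. -270.   40.] [ 462. -340.   28.] [ 488. -308.   34.]
form (365, array([ 488.9, -291.2]), array([97.8, 97.9]), 89.1) [ 539. -242.   40.] [ 440. -340.    5.]
-330 444.0 526.0 53
-320 450.0 514.0 51
-310 463.0 516.0 49
-300 444.0 519.0 55
-290 462.0 532.0 52
-280 466.0 532.0 49
-270 440.0 519.0 27
table z 0.324739614974078
y -30 x 510.0 543.0 z [41. 43. 48.]
y -10 x 509.0 607.0 z [ 42. 148. 154.]
y 10 x 506.0 606.0 z [138. 144. 149.]
y 30 x 501.0 603.0 z [128. 134. 140.]
y 50 x 498.0 600.0 z [118. 124. 130.]
y 70 x 496.0 596.0 z [107. 114. 120.]
y 90 x 493.0 595.0 z [ 97. 104. 110.]
y 110 x 490.0 592.0 z [ 87.  94. 111.]
y 130 x 488.0 588.0 z [ 80. 130. 145.]
y 150 x 485.0 585.0 z [112. 134. 140.]
y 170 
[... 764 characters left out ...]
0 33
-310 464.0 520.0 26
-300 462.0 517.0 33
-290 469.0 515.0 28
-280 468.0 512.0 34
-270 475.0 506.0 29
table z -0.6262235073920692
y -30 x 536.0 536.0 z [40. 40. 40.]
y -10 x 506.0 611.0 z [ 41.  45. 152.]
y 10 x 507.0 608.0 z [135. 143. 151.]
y 30 x 499.0 606.0 z [126. 133. 139.]
y 50 x 498.0 604.0 z [116. 123. 129.]
y 70 x 496.0 601.0 z [105. 112. 119.]
y 90 x 492.0 596.0 z [ 96. 103. 110.]
y 110 x 493.0 594.0 z [ 89.  95. 108.]
y 130 x 489.0 591.0 z [ 79. 137. 144.]
y 150 x 483.0 588.0 z [ 65. 129. 138.]
y 170 x 481.0 585.0 z [ 56.  70. 129.]
y 190 x 479.0 591.0 z [45. 63. 98.]
y 210 x 518.0 579.0 z [42. 60. 75.]
y 230 x 516.0 535.0 z [44. 67. 85.]
y 250 x 495.0 548.0 z [ 50. 106. 134.]
```

View pics/tz.png

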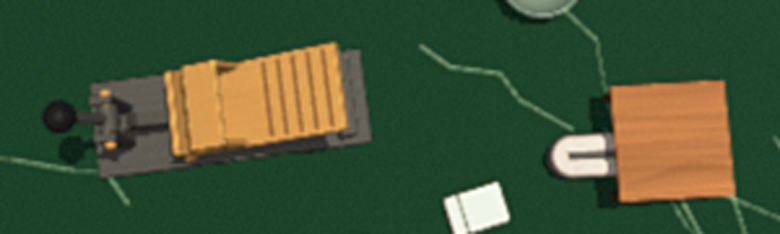

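View pics/sz.png

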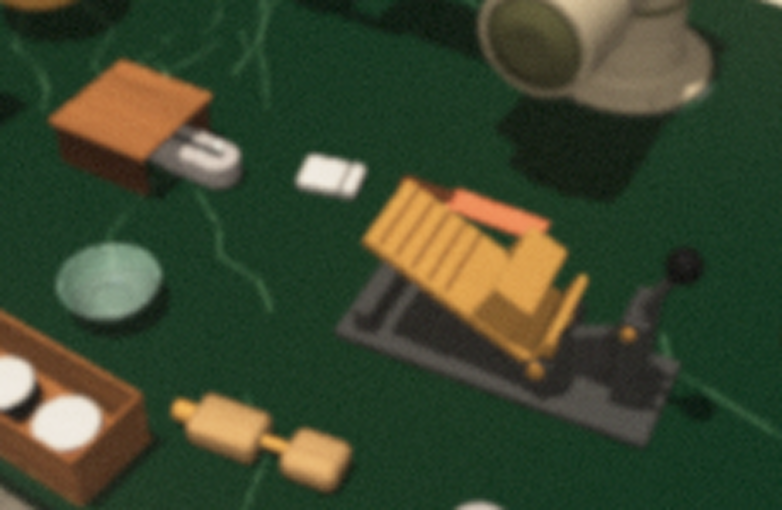

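Measured: footrest base origin ≈ (546, 83), with its +y at yaw ≈ 0.15 rad off world +y. Knob ≈ (515, 293, 201), deck angle ≈ 0.47. Form toe tip ≈ (490, -268), form yaw ≈ 0. First I'll raise the tool, turn it so tool x lies along the footrest, and shut the fingers.

Call:
servo_tool --motion '[{"dr":[0,0,-0.95],"delta_pos":[0,0,-0.25],"hand":0},{"dr":[0,0,-0.95],"delta_pos":[0,0,-0.25],"hand":0},{"dr":[0,0,-0.95],"delta_pos":[0,0,-0.25],"hand":0},{"dr":[0,0,-0.95],"delta_pos":[0,0,-0.25],"hand":0},{"dr":[0,0,-0.95],"delta_pos":[0,0,-0.25],"hand":0},{"dr":[0,0,-0.95],"delta_pos":[0,0,-0.25],"hand":0},{"dr":[0,0,-0.95],"delta_pos":[0,0,-0.25],"hand":0},{"dr":[0,0,-0.95],"delta_pos":[0,0,-0.25],"hand":0},{"dr":[0,0,-0.8],"delta_pos":[0,0,-0.2],"hand":0}]'

```text
time_s: 2.33
eef_pos: [129.8, -508.3, 316.3]
ee_rot: [-0.001, 0.636, 0.772, 0.001]
force: [-0.0, 0.2, -0.2]
grip_width: -0.003
```

```bash
cat >> h.py <<'E'
from scipy.spatial.transform import Rotation as Ro
YAW=0.15
def plan(t,yaw=YAW,down=True):
    s=ctrl.sense();q=s['ee_rot'];R=Ro.from_quat([q[1],q[2],q[3],q[0]]).as_matrix()
    print('t',round(float(s['time_s']),2),'pos',np.round(s['eef_pos'],1),'f',np.round(s['force'],1),'w',round(float(s['grip_width']),3),'j',np.round(s['joints'],2))
    d=np.array([-np.sin(yaw),np.cos(yaw),0.]);Rt=np.stack([d,[d[1],-d[0],0],[0,0,-1]],1)
    print('turn(10deg)',np.round(np.degrees(Ro.from_matrix(R.T@Rt).as_rotvec())/10,2),'| shift(50mm) now',np.round(R.T@(np.array(t)-s['eef_pos'])/50,2),'after turn',np.round(Rt.T@(np.array(t)-s['eef_pos'])/50,2))
E
python3 -c "
from h import *
plan([506,350,300])"
```

```text
t 2.33 pos [ 129.8 -508.3  316.3] f [-0.   0.2 -0.2] w -0.003 j [-1.54  0.26  1.28 -0.    1.61 -1.74]
turn(10deg) [ 0.   -0.01  0.25] | shift(50mm) now [15.4  10.68  0.36] after turn [15.85 10.01  0.33]
```

Call:
servo_tool --motion '[{"dr":[0,0,0.12],"delta_pos":[0.9,0.62,0],"hand":0},{"dr":[0,0,0.12],"delta_pos":[0.9,0.62,0],"hand":0},{"dr":[0,0,0],"delta_pos":[0.9,0.6,0],"hand":0},{"dr":[0,0,0],"delta_pos":[0.9,0.6,0],"hand":0},{"dr":[0,0,0],"delta_pos":[0.9,0.6,0],"hand":0},{"dr":[0,0,0],"delta_pos":[0.9,0.6,0],"hand":0},{"dr":[0,0,0],"delta_pos":[0.9,0.6,0],"hand":0},{"dr":[0,0,0],"delta_pos":[0.9,0.6,0],"hand":0},{"dr":[0,0,0],"delta_pos":[0.9,0.6,0],"hand":0},{"dr":[0,0,0],"delta_pos":[0.9,0.6,0],"hand":0},{"dr":[0,0,0],"delta_pos":[0.9,0.6,0],"hand":0},{"dr":[0,0,0],"delta_pos":[0.9,0.6,0],"hand":0},{"dr":[0,0,0],"delta_pos":[0.9,0.6,0],"hand":0},{"dr":[0,0,0],"delta_pos":[0.9,0.6,0],"hand":0},{"dr":[0,0,0],"delta_pos":[0.9,0.6,0],"hand":0},{"dr":[0,0,0],"delta_pos":[0.9,0.6,0],"hand":0}]'

```text
time_s: 4.32
eef_pos: [503.9, 301.4, 318.9]
ee_rot: [0.004, 0.654, 0.757, 0.002]
force: [0.8, 0.2, 1.1]
grip_width: -0.001
```

```bash
python3 -c "
from h import *
plan([506,350,195])"
```

```text
t 4.33 pos [503.9 301.4 318.9] f [0.8 0.2 1.1] w -0.001 j [ 0.34  0.41  1.07 -0.    1.66  0.2 ]
turn(10deg) [ 0.05  0.02 -0.02] | shift(50mm) now [0.96 0.16 2.48] after turn [0.96 0.19 2.48]
```

Call:
servo_tool --motion '[{"dr":[0,0,0],"delta_pos":[0.5,0.1,0],"hand":0},{"dr":[0,0,0],"delta_pos":[0.45,0.1,0.5],"hand":0},{"dr":[0,0,0],"delta_pos":[0,0,0.7],"hand":0},{"dr":[0,0,0],"delta_pos":[0,0,0.7],"hand":0},{"dr":[0,0,0],"delta_pos":[0,0,0.6],"hand":0},{"dr":[0,0,0],"delta_pos":[0,0,0],"hand":0}]'

```text
time_s: 5.08
eef_pos: [508.0, 354.9, 187.9]
ee_rot: [0.003, 0.652, 0.758, 0.001]
force: [-0.3, -0.0, -0.1]
grip_width: -0.0
```

Run:
```python
from h import *
p,d=capture('scene');save('s1',cv2.resize(p[150:300,300:500],None,fx=3.5,fy=3.5))
P=cloud('scene',d).reshape(-1,3)
b=np.array([546,83.]);u=np.array([-.149,.989]);q=(P[:,:2]-b)
plan(np.r_[b+u*150,195])
```

```text
t 5.12 pos [508.7 355.2 189.7] f [-0.  -0.1  0.7] w 0.0 j [ 0.42  0.53  1.21 -0.01  1.39  0.27]
turn(10deg) [0.05 0.02 0.  ] | shift(50mm) now [-2.49 -0.08 -0.1 ] after turn [-2.49 -0.08 -0.11]
```

View pics/s1.png

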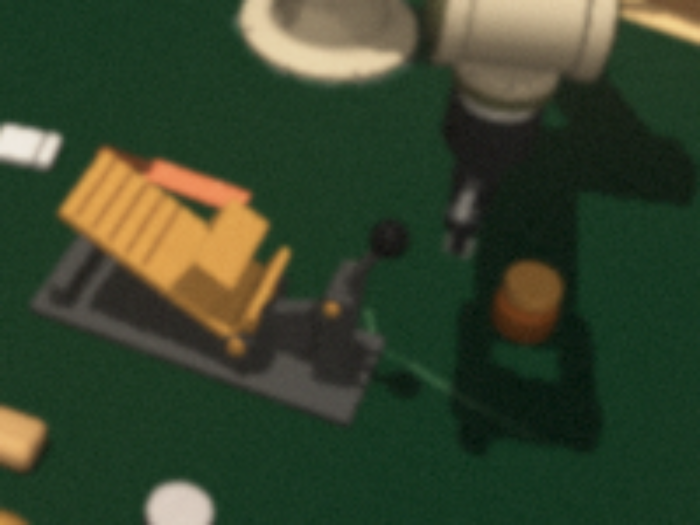

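The fingers stand to the +y side of the knob and at its height. I'll push along tool -x.

Call:
servo_tool --motion '[{"dr":[0,0,0],"delta_pos":[-0.25,0,0],"hand":0},{"dr":[0,0,0],"delta_pos":[-0.25,0,0],"hand":0},{"dr":[0,0,0],"delta_pos":[-0.25,0,0],"hand":0},{"dr":[0,0,0],"delta_pos":[-0.25,0,0],"hand":0},{"dr":[0,0,0],"delta_pos":[-0.25,0,0],"hand":0},{"dr":[0,0,0],"delta_pos":[-0.25,0,0],"hand":0},{"dr":[0,0,0],"delta_pos":[-0.25,0,0],"hand":0},{"dr":[0,0,0],"delta_pos":[-0.25,0,0],"hand":0}]'

```text
time_s: 6.12
eef_pos: [526.3, 249.6, 194.4]
ee_rot: [0.006, 0.652, 0.758, 0.006]
force: [0.6, -0.0, 0.2]
grip_width: 0.001
```

Run:
```python
from h import *
p,d=capture('scene');save('s2',cv2.resize(p[150:300,300:500],None,fx=3.5,fy=3.5))
b=np.array([546,83.]);u=np.array([-.149,.989])
plan(np.r_[b+u*170,195])
```

```text
t 6.17 pos [526.6 248.3 194.4] f [ 0.2 -0.8  0.1] w -0.002 j [ 0.24  0.44  1.35 -0.    1.34  0.09]
turn(10deg) [ 0.09  0.01 -0.  ] | shift(50mm) now [ 0.07 -0.11 -0.01] after turn [ 0.07 -0.11 -0.01]
```

View pics/s2.png

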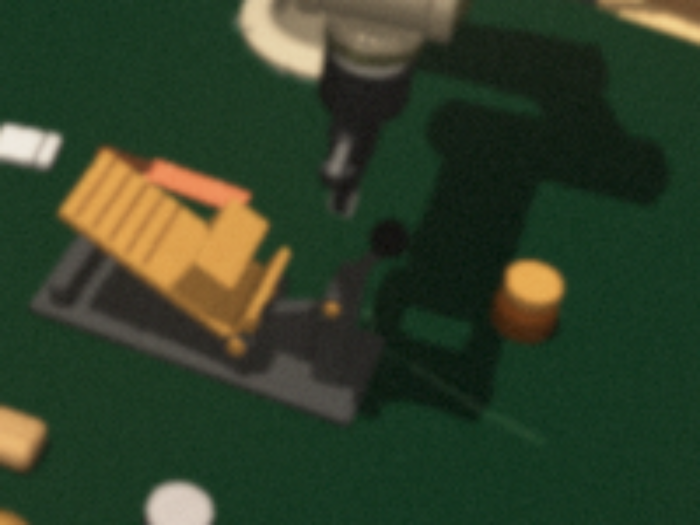

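The finger passed the knob without moving it: the knob is still at crop (388,238) and the fingertip is at (340,210). I'll check where the two really are.

Run:
```python
from h import *
def proj(cam,X):
    c=get_calibration(cam);Ti=np.linalg.inv(np.array(c['T']));r=cv2.Rodrigues(Ti[:3,:3])[0]
    return cv2.projectPoints(np.array([X],float),r,Ti[:3,3],np.array(c['camera_matrix']),np.array(c['distortion']))[0].ravel().round(1)
t=ctrl.sense()['eef_pos']
p,d=capture('top');save('t2',cv2.resize(p[150:300,150:350],None,fx=3.5,fy=3.5));Pt=cloud('top',d)
p,d=capture('scene');Ps=cloud('scene',d)
print('tcp',t,'scene',proj('scene',t),'top',proj('top',t),'knob guess',proj('scene',[514,295,201]),proj('top',[514,295,201]))
for (u,v) in [(411,218),(409,217),(412,220),(397,209),(398,208)]: print(u,v,Ps[v,u].round())
for (u,v) in [(202,215),(204,215),(200,215)]: print('top',u,v,Pt[v,u].round())
print(search_frame('scene','pawl_knob'))
```

```text
tcp [526.62989196 248.34850238 194.43342049] scene [395.9 215.9] top [219.8 210.4] knob guess [411.3 217.9] [202.4 214.5]
411 218 [526. 298. 212.]
409 217 [526. 291. 213.]
412 220 [527. 302. 207.]
397 209 [537. 252. 234.]
398 208 [536. 254. 239.]
top 202 215 [489. 216. 486.]
top 204 215 [488. 211. 488.]
top 200 215 [488. 219. 490.]
[{'bbox': [395.1, 215.0, 414.4, 244.4], 'score': 0.58}]
```

View pics/t2.png

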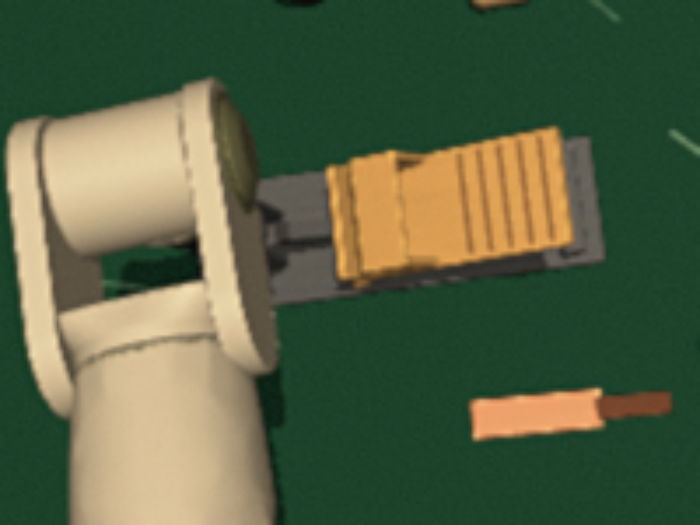

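Run:
```python
from h import *
p,d=capture('scene');P=cloud('scene',d)
save('s2b',cv2.resize(p[185:245,370:430],None,fx=9,fy=9,interpolation=cv2.INTER_NEAREST))
for v in range(196,232,2): print(v,[tuple(int(a) for a in P[v,u]) for u in range(391,416,4)])
st()
```

```text
196 [(243, 111, 0), (575, 253, 317), (542, 252, 292), (538, 263, 295), (207, 165, 1), (191, 176, -5), (183, 190, -3)]
198 [(583, 245, 311), (577, 254, 311), (580, 267, 320), (540, 265, 290), (219, 170, 1), (199, 180, -8), (194, 195, -4)]
200 [(265, 122, 1), (584, 258, 310), (582, 269, 315), (522, 260, 265), (231, 176, 2), (219, 188, 0), (213, 202, 3)]
202 [(271, 126, -3), (571, 254, 291), (579, 269, 305), (246, 166, -1), (241, 181, 2), (227, 192, -1), (213, 204, -7)]
204 [(283, 131, -2), (531, 240, 245), (565, 265, 285), (259, 172, 0), (246, 184, -3), (241, 198, 1), (231, 211, 0)]
206 [(296, 138, 0), (538, 244, 243), (533, 255, 246), (265, 176, -3), (260, 190, 0), (252, 203, 1), (238, 215, -4)]
208 [(305, 143, 0), (540, 246, 238), (540, 258, 245), (282, 183, 2), (271, 195, 0), (266, 209, 4), (253, 221, 0)]
210 [(317, 149, 1), (531, 244, 222), (531, 256, 228), (293, 188, 3), (280, 200, 0), (271, 213, 0), (260, 225, -2)]
212 [(326, 153, 0), (318, 167, 1), (311, 180, 2), (306, 194, 6), (290, 205, 0), (507, 287, 217), (273, 230, 0)]
214 [(335, 158, -1), (326, 171, -1), (318, 184, 0), (313, 198, 3), (517, 279, 212), (514, 291, 217), (504, 300, 213)]
216 [(345, 163, -1), (334, 175, -3), (327, 188, -1), (316, 200, -4), (521, 282, 208), (523, 295, 217), (512, 304, 213)]Traceback (most recent call last):
  File "<stdin>", line 4, in <module>
  File "<stdin>", line 4, in <genexpr>
ValueError: cannot convert float NaN to integer
```

View pics/s2b.png

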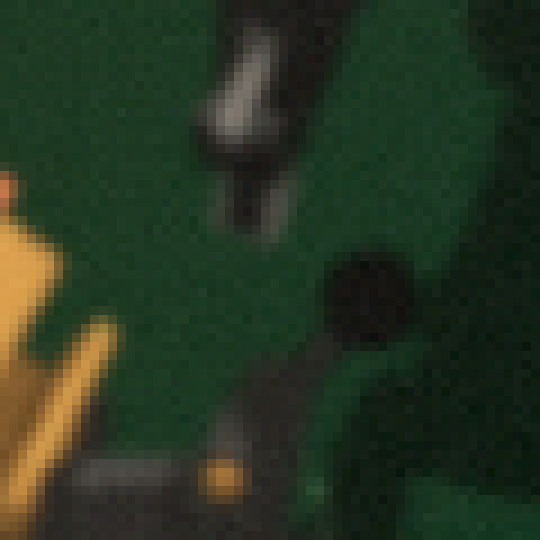

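The visible fingertip sits about 15–20 mm above the reported TCP, so the fingers may have ridden over the knob. I'll go up and back, come down about 20 mm lower, and push again with a look on the way.

Call:
servo_tool --motion '[{"dr":[0,0,0],"delta_pos":[0,0,-0.7],"hand":0},{"dr":[0,0,0],"delta_pos":[0,0,-0.7],"hand":0},{"dr":[0,0,0],"delta_pos":[0.8,-0.05,0],"hand":0},{"dr":[0,0,0],"delta_pos":[0.8,-0.05,0],"hand":0},{"dr":[0,0,0],"delta_pos":[0.5,0,0.5],"hand":0},{"dr":[0,0,0],"delta_pos":[0,0,0.7],"hand":0},{"dr":[0,0,0],"delta_pos":[0,0,0.5],"hand":0},{"dr":[0,0,0],"delta_pos":[0,0,0],"hand":0}]'

```text
time_s: 7.38
eef_pos: [503.2, 361.6, 179.3]
ee_rot: [0.006, 0.65, 0.76, 0.007]
force: [-0.6, 0.5, 0.8]
grip_width: 0.001
```

Run:
```python
from h import *
b=np.array([546,83.]);u=np.array([-.149,.989])
plan(np.r_[b+u*230,178])
p,d=capture('scene');P=cloud('scene',d)
save('s3',cv2.resize(p[185:245,370:450],None,fx=9,fy=9,interpolation=cv2.INTER_NEAREST))
```

```text
t 7.38 pos [503.2 361.6 179.3] f [-0.6  0.5  0.8] w 0.001 j [ 0.44  0.53  1.24 -0.    1.35  0.28]
turn(10deg) [ 0.1  -0.    0.03] | shift(50mm) now [-1.04  0.01  0.03] after turn [-1.04  0.02  0.03]
```

View pics/s3.png

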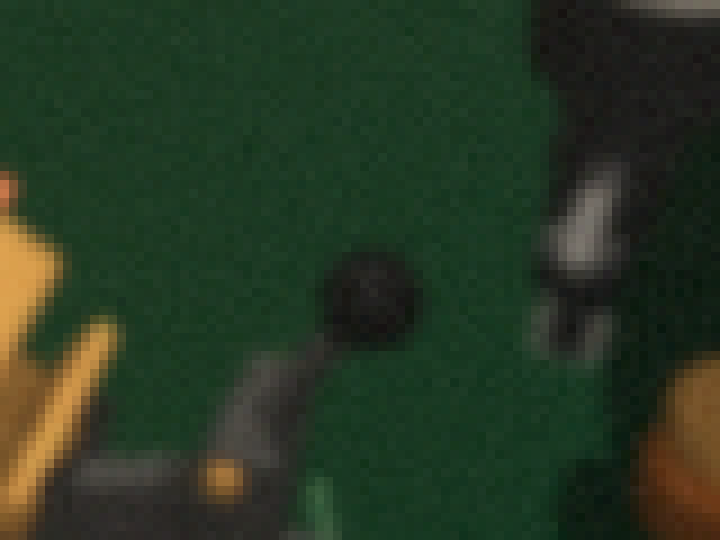

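The tip is now at about pixel (434,224), level with the knob centre at (411,218). I'll push in two halves, with a look between.

Call:
servo_tool --motion '[{"dr":[0,0,0],"delta_pos":[-0.25,0,0],"hand":0},{"dr":[0,0,0],"delta_pos":[-0.25,0,0],"hand":0},{"dr":[0,0,0],"delta_pos":[-0.25,0,0],"hand":0},{"dr":[0,0,0],"delta_pos":[-0.25,0,0],"hand":0},{"dr":[0,0,0],"delta_pos":[-0.25,0,0],"hand":0}]'

```text
time_s: 8.05
eef_pos: [515.2, 300.1, 190.3]
ee_rot: [0.006, 0.65, 0.76, 0.016]
force: [-12.3, 7.8, 27.5]
grip_width: -0.0
```

Run:
```python
from h import *
b=np.array([546,83.]);u=np.array([-.149,.989])
plan(np.r_[b+u*170,178])
p,d=capture('scene');P=cloud('scene',d)
save('s4',cv2.resize(p[185:245,370:450],None,fx=9,fy=9,interpolation=cv2.INTER_NEAREST))
```

```text
t 8.05 pos [515.2 300.1 190.3] f [-12.3   7.8  27.5] w -0.0 j [0.33 0.46 1.32 0.01 1.33 0.17]
turn(10deg) [ 0.18 -0.07  0.04] | shift(50mm) now [-0.99 -0.05  0.23] after turn [-0.99 -0.04  0.25]
```

View pics/s4.png

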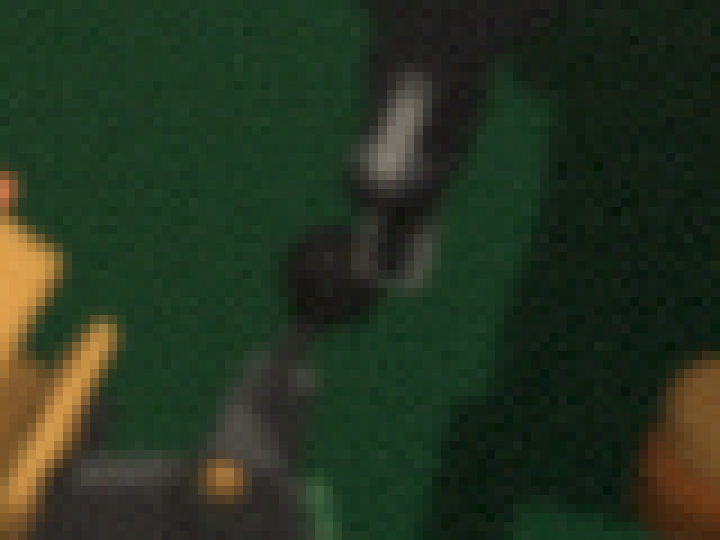

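The knob is moving, but the finger is riding up it (27 N upward). I'll back off, drop about 30 mm more and push lower down.

Call:
servo_tool --motion '[{"dr":[0,0,0],"delta_pos":[0.5,0,0],"hand":0},{"dr":[0.1,0,0],"delta_pos":[0.2,0,0.3],"hand":0},{"dr":[0.1,0,0],"delta_pos":[0,0,0.4],"hand":0},{"dr":[0,0,0],"delta_pos":[0,0,0],"hand":0},{"dr":[0,0,0],"delta_pos":[-0.25,0,0],"hand":0},{"dr":[0,0,0],"delta_pos":[-0.25,0,0],"hand":0},{"dr":[0,0,0],"delta_pos":[-0.25,0,0],"hand":0},{"dr":[0,0,0],"delta_pos":[-0.25,0,0],"hand":0}]'

```text
time_s: 9.1
eef_pos: [520.1, 278.2, 154.3]
ee_rot: [-0.005, 0.651, 0.759, 0.002]
force: [1.0, -0.6, 0.1]
grip_width: -0.001
```

Run:
```python
from h import *
b=np.array([546,83.]);u=np.array([-.149,.989])
plan(np.r_[b+u*170,158])
p,d=capture('scene');P=cloud('scene',d)
save('s5',cv2.resize(p[185:245,370:450],None,fx=9,fy=9,interpolation=cv2.INTER_NEAREST))
```

```text
t 9.1 pos [520.1 278.2 154.3] f [ 1.  -0.6  0.1] w -0.001 j [0.29 0.49 1.36 0.01 1.28 0.13]
turn(10deg) [-0.02 -0.06  0.02] | shift(50mm) now [-0.54 -0.07 -0.08] after turn [-0.54 -0.07 -0.07]
```

View pics/s5.png

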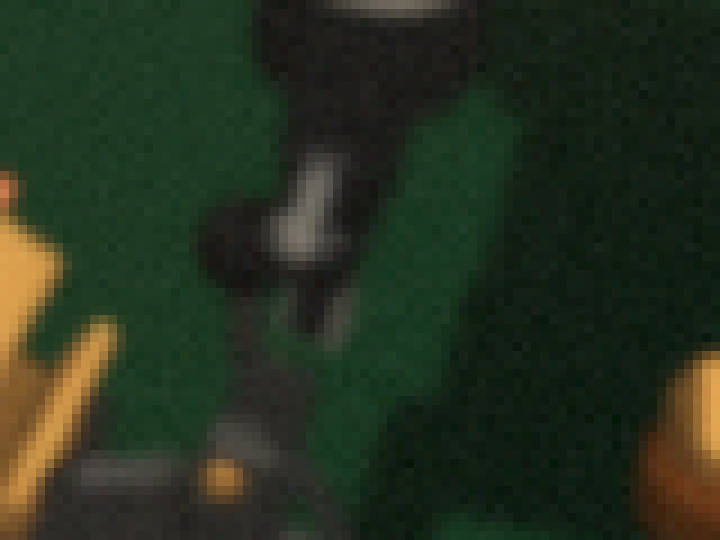

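The lever is now near upright, with the fingers behind the knob and little force. I'll keep pushing.

Call:
servo_tool --motion '[{"dr":[0,0,0],"delta_pos":[-0.25,0,0],"hand":0},{"dr":[0,0,0],"delta_pos":[-0.25,0,0],"hand":0},{"dr":[0,0,0],"delta_pos":[-0.2,0,0],"hand":0},{"dr":[0,0,0],"delta_pos":[0,0,0],"hand":0},{"dr":[0,0,0],"delta_pos":[0.4,0,0],"hand":0},{"dr":[0,0,0],"delta_pos":[0.4,0,-0.3],"hand":0},{"dr":[0,0,0],"delta_pos":[0.2,0,-0.8],"hand":0},{"dr":[0,0,0],"delta_pos":[0,0,-0.8],"hand":0},{"dr":[0,0,0],"delta_pos":[0,0,-0.5],"hand":0}]'

```text
time_s: 10.28
eef_pos: [515.7, 299.0, 277.3]
ee_rot: [-0.012, 0.651, 0.759, 0.007]
force: [0.4, 0.5, 0.8]
grip_width: 0.002
```

Run:
```python
from h import *
b=np.array([546,83.]);u=np.array([-.149,.989])
plan(np.r_[b-u*80,190])
p,d=capture('scene');P=cloud('scene',d)
save('s6',cv2.resize(p[170:270,310:450],None,fx=5,fy=5))
```

```text
t 10.28 pos [515.7 299.  277.3] f [0.4 0.5 0.8] w 0.002 j [0.32 0.44 1.13 0.03 1.57 0.16]
turn(10deg) [-0.03 -0.16  0.02] | shift(50mm) now [-6.01 -0.06  1.58] after turn [-5.96 -0.05  1.75]
```

View pics/s6.png

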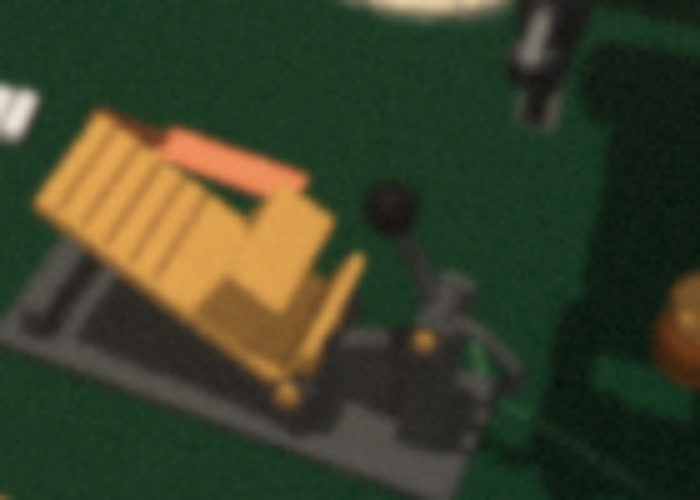

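The lever is thrown over, with the knob at crop (390,207) leaning toward the footrest. Next I'll go above the free end of the deck.

Call:
servo_tool --motion '[{"dr":[0,-0.15,0],"delta_pos":[-1,0,0],"hand":0},{"dr":[0,0,0],"delta_pos":[-1,0,0],"hand":0},{"dr":[0,0,0],"delta_pos":[-1,0,0],"hand":0},{"dr":[0,0,0],"delta_pos":[-1,0,0],"hand":0},{"dr":[0,0,0],"delta_pos":[-1,0,0.4],"hand":0},{"dr":[0,0,0],"delta_pos":[-0.7,0,0.6],"hand":0},{"dr":[0,0,0],"delta_pos":[0,0,0.6],"hand":0},{"dr":[0,0,0],"delta_pos":[0,0,0],"hand":0}]'

```text
time_s: 11.32
eef_pos: [561.2, 11.5, 194.3]
ee_rot: [-0.0, 0.65, 0.76, -0.001]
force: [-0.2, 0.1, 0.4]
grip_width: 0.003
```

Run:
```python
from h import *
b=np.array([546,83.]);u=np.array([-.149,.989])
plan(np.r_[b-u*80,56])
p,d=capture('scene');P=cloud('scene',d)
save('s7',cv2.resize(p[170:270,310:450],None,fx=5,fy=5))
```

```text
t 11.32 pos [561.2  11.5 194.3] f [-0.2  0.1  0.4] w 0.003 j [-0.19  0.4   1.4  -0.    1.34 -0.34]
turn(10deg) [-0.01  0.01  0.03] | shift(50mm) now [-0.14 -0.08  2.77] after turn [-0.14 -0.09  2.77]
```

View pics/s7.png

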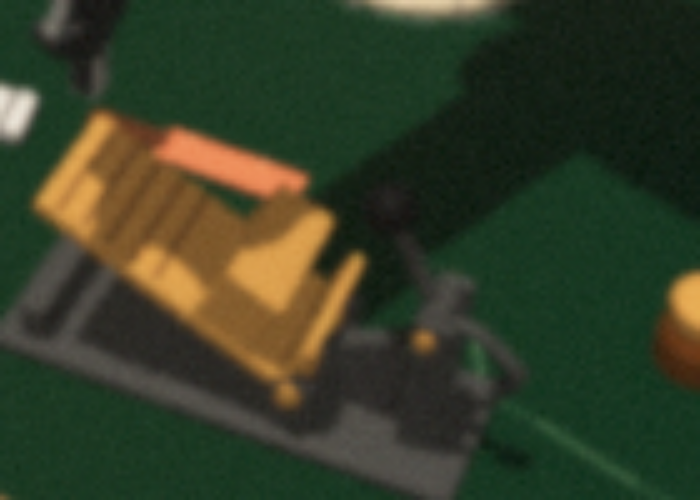

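Call:
servo_tool --motion '[{"dr":[0,0,0],"delta_pos":[0,0,0.4],"hand":0},{"dr":[0,0,0],"delta_pos":[0,0,0.4],"hand":0},{"dr":[0,0,0],"delta_pos":[0,0,0.25],"hand":0},{"dr":[0,0,0],"delta_pos":[-0.05,0,0.25],"hand":0},{"dr":[0,0,0],"delta_pos":[-0.05,0,0.25],"hand":0},{"dr":[0,0,0],"delta_pos":[-0.05,0,0.25],"hand":0}]'

```text
time_s: 12.12
eef_pos: [568.0, 5.0, 110.5]
ee_rot: [0.007, 0.648, 0.761, 0.003]
force: [-0.0, -1.8, 3.8]
grip_width: -0.001
```

Run:
```python
from h import *
b=np.array([546,83.]);u=np.array([-.149,.989])
plan(np.r_[b-u*80,56])
p,d=capture('scene');P=cloud('scene',d)
save('s8',cv2.resize(p[170:270,310:450],None,fx=5,fy=5))
```

```text
t 12.12 pos [568.    5.  110.5] f [-0.  -1.8  3.8] w -0.001 j [-0.2   0.48  1.5  -0.    1.14 -0.36]
turn(10deg) [0.08 0.04 0.06] | shift(50mm) now [ 0.02 -0.22  1.09] after turn [ 0.01 -0.2   1.09]
```

View pics/s8.png

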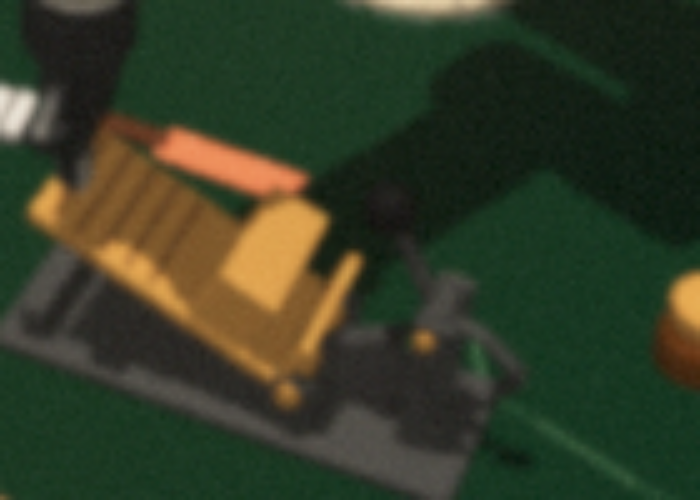

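The deck is going down with light force (4 N), so I'll continue.

Call:
servo_tool --motion '[{"dr":[0,0,0],"delta_pos":[0,-0.1,0.22],"hand":0},{"dr":[0,0,0],"delta_pos":[0,-0.05,0.22],"hand":0},{"dr":[0,0,0],"delta_pos":[0,0,0.2],"hand":0},{"dr":[0,0,0],"delta_pos":[0,0,0.2],"hand":0},{"dr":[0,0,0],"delta_pos":[0,0,0.1],"hand":0}]'

```text
time_s: 12.8
eef_pos: [560.8, 2.7, 59.3]
ee_rot: [0.007, 0.649, 0.761, 0.002]
force: [0.2, -1.3, 1.9]
grip_width: -0.001
```

Run:
```python
from h import *
b=np.array([546,83.]);u=np.array([-.149,.989])
plan(np.r_[b-u*80,56])
```

```text
t 12.8 pos [560.8   2.7  59.3] f [ 0.2 -1.3  1.9] w -0.001 j [-0.2   0.53  1.58 -0.    1.02 -0.36]
turn(10deg) [0.08 0.05 0.05] | shift(50mm) now [ 0.03 -0.05  0.06] after turn [ 0.03 -0.05  0.07]
```

Call:
servo_tool --motion '[{"dr":[0,0,0],"delta_pos":[0,0,0.08],"hand":0},{"dr":[0,0,0],"delta_pos":[0,0,0.08],"hand":0}]'

```text
time_s: 13.05
eef_pos: [560.8, 2.6, 50.6]
ee_rot: [0.007, 0.649, 0.761, 0.002]
force: [-0.5, -2.0, 3.2]
grip_width: -0.0
```

Run:
```python
from h import *
b=np.array([546,83.]);u=np.array([-.149,.989])
plan(np.r_[b-u*80,56])
p,d=capture('scene');P=cloud('scene',d)
save('s9',cv2.resize(p[170:270,310:450],None,fx=5,fy=5))
P=P.reshape(-1,3);q=P.copy();q[:,:2]-=b
by=q[:,:2]@u;bx=q[:,:2]@np.array([u[1],-u[0]])
for y in range(-110,30,20):
    s=P[(abs(by-y)<8)&(bx>0)&(bx<40)&(P[:,2]>25)&(P[:,2]<170)]
    print(y,len(s),np.median(s[:,2]).round(1))
```

```text
t 13.05 pos [560.8   2.6  50.6] f [-0.5 -2.   3.2] w -0.0 j [-0.2   0.55  1.58 -0.    1.   -0.36]
turn(10deg) [0.07 0.05 0.05] | shift(50mm) now [ 0.03 -0.05 -0.11] after turn [ 0.03 -0.05 -0.11]
-110 31 79.1
-90 61 77.4
-70 106 101.6
-50 40 73.8
-30 42 70.4
-10 40 68.5
10 10 66.3
```

View pics/s9.png

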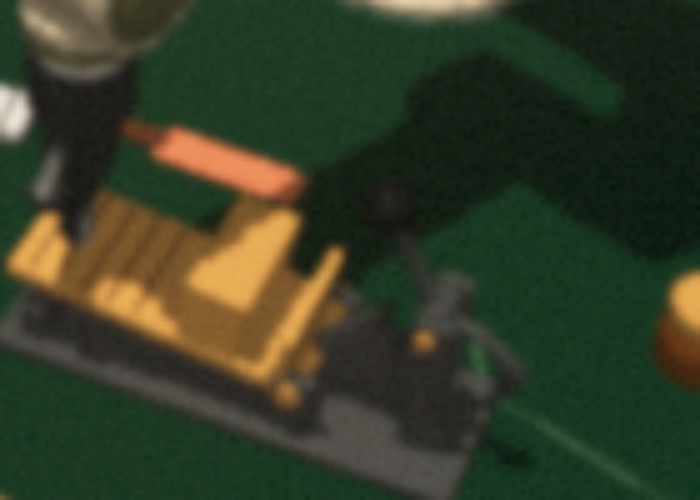

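The deck is still about 20 mm high at its free end. Its surface is at 77 mm where the TCP reads 51, so the real fingertip is about 22 mm behind the reported TCP. I'll keep pressing until the force rises.

Call:
servo_tool --motion '[{"dr":[0,0,0],"delta_pos":[0,0,0.15],"hand":0},{"dr":[0,0,0],"delta_pos":[0,0,0.15],"hand":0},{"dr":[0,0,0],"delta_pos":[0,0,0.1],"hand":0}]'

```text
time_s: 13.48
eef_pos: [561.1, 2.4, 29.2]
ee_rot: [0.007, 0.649, 0.761, 0.002]
force: [-0.1, -3.4, 2.8]
grip_width: -0.001
```

Call:
servo_tool --motion '[{"dr":[0,0,0],"delta_pos":[0,0,0.06],"hand":0}]'

```text
time_s: 13.6
eef_pos: [561.4, 2.4, 27.8]
ee_rot: [0.007, 0.648, 0.761, 0.002]
force: [-14.7, 0.2, 41.5]
grip_width: 0.001
```

Call:
servo_tool --motion '[{"dr":[0,0,0],"delta_pos":[0,0,0.06],"hand":0}]'

```text
time_s: 13.72
eef_pos: [561.5, 2.4, 27.7]
ee_rot: [0.008, 0.648, 0.761, 0.002]
force: [-18.7, 0.6, 42.9]
grip_width: 0.002
```

It has hit the rest: 42 N, with no more travel. I'll lift off, head toward the form and look.

Call:
servo_tool --motion '[{"dr":[0,0,0],"delta_pos":[0,0,-0.5],"hand":0},{"dr":[0,0,0],"delta_pos":[0,0,-0.9],"hand":0.3},{"dr":[0,0,0],"delta_pos":[-0.5,-0.4,-0.9],"hand":0.6},{"dr":[0,0,0.3],"delta_pos":[-0.9,-0.4,0],"hand":1},{"dr":[0,0,0.3],"delta_pos":[-0.9,-0.4,0],"hand":1},{"dr":[0,0,0.3],"delta_pos":[-0.9,-0.4,0],"hand":1},{"dr":[0,0,0],"delta_pos":[-0.9,-0.4,0],"hand":1}]'

```text
time_s: 14.6
eef_pos: [476.2, -211.3, 144.0]
ee_rot: [0.005, 0.706, 0.708, 0.003]
force: [1.7, -1.0, 0.1]
grip_width: 1.001
```

Run:
```python
from h import *
b=np.array([546,83.]);u=np.array([-.149,.989])
plan([491,-306,150],0)
for cam in('scene','top'):
    p,d=capture(cam);P=cloud(cam,d)
    save(cam+'10',cv2.resize(p,(800,500)) if cam=='top' else cv2.resize(p[130:280,220:440],None,fx=3.5,fy=3.5))
    P=P.reshape(-1,3);q=P.copy();q[:,:2]-=b
    by=q[:,:2]@u;bx=q[:,:2]@np.array([u[1],-u[0]])
    for y in range(-110,40,30):
        s=P[(abs(by-y)<8)&(abs(bx)<40)&(P[:,2]>25)&(P[:,2]<170)]
        print(y,len(s),np.median(s[:,2]).round(1))
    for s in [P[(by>-110)&(by<90)&(abs(bx)<60)&(P[:,2]>45)&(P[:,2]<70)]]:
        r=cv2.minAreaRect(s[:,:2].astype(np.float32));print('deck',r)
    e=P[(by>0)&(by<60)&(abs(bx)<60)&(P[:,2]>100)&(P[:,2]<118)];print('arch top',e.mean(0),len(e),cv2.minAreaRect(e[:,:2].astype(np.float32)))
    e=P[(by>68)&(by<110)&(abs(bx)<60)&(P[:,2]>88)&(P[:,2]<103)];print('stop top',e.mean(0),len(e),e.min(0),e.max(0))
```

```text
t 14.6 pos [ 476.2 -211.3  144. ] f [ 1.7 -1.   0.1] w 1.001 j [-0.65  0.35  1.61  0.01  1.17 -0.65]
turn(10deg) [0.06 0.01 0.02] | shift(50mm) now [-1.9   0.29 -0.11] after turn [-1.89  0.3  -0.12]
-110 56 54.8
-80 73 55.6
-50 73 56.3
-20 74 55.6
10 32 109.9
deck ((546.790771484375, 72.88336944580078), (106.29859924316406, 199.72373962402344), 8.305736541748047)
arch top [545.09214319 118.26826582 110.12347398] 299 ((540.7538452148438, 117.03063201904297), (105.08665466308594, 46.33712387084961), 8.821664810180664)
stop top [536.53133091 171.43672467  94.20516099] 64 [485.50776059 160.7017744   88.80285282] [583.68280157 180.50869806  99.20785222]
-110 112 56.6
-80 123 55.9
-50 128 56.5
-20 127 56.9
10 164 59.1
deck ((547.013916015625, 70.13053894042969), (100.24248504638672, 194.2192840576172), 8.237907409667969)
arch top [539.6481496  115.69945995 111.53411552] 479 ((540.15576171875, 116.03903198242188), (98.44498443603516, 45.1605110168457), 8.271885871887207)
stop top [531.17216932 168.66900739  95.43629086] 97 [483.14482651 159.29169383  88.81395026] [582.20372119 177.79679301 101.32777869]
```

View pics/scene10.png

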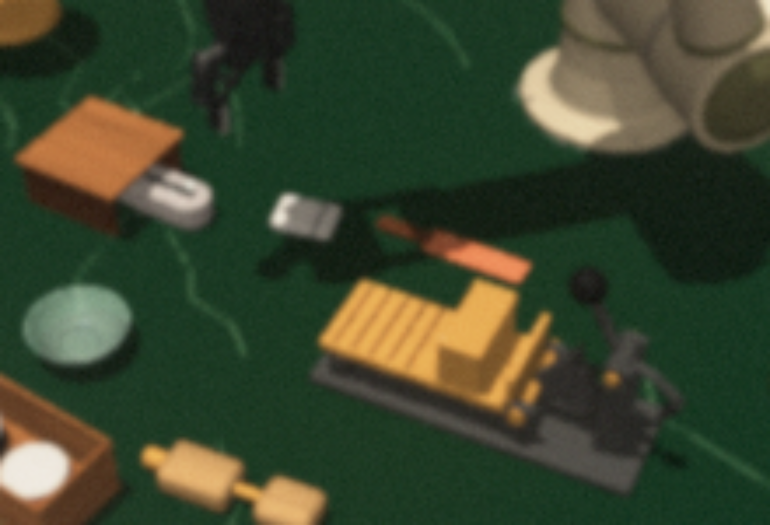

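View pics/top10.png

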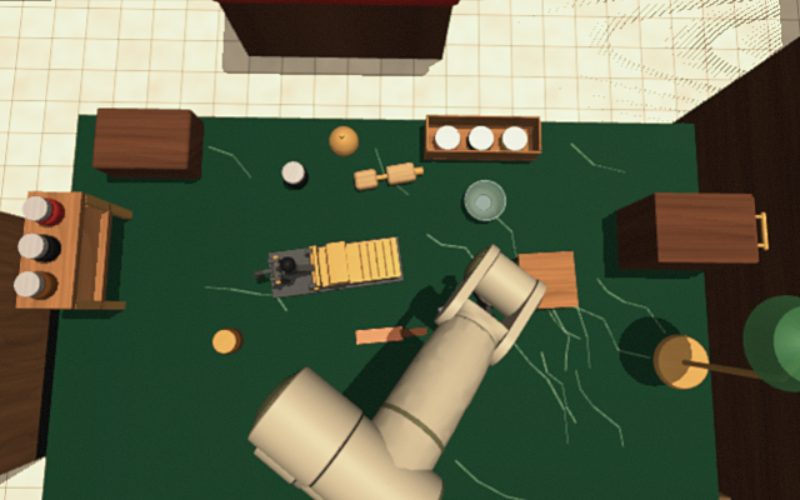

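Confirmed: the deck is level at about 56 mm, and the lever is over. Before grasping I'll measure the fingertips against the reported TCP in the open state.

Run:
```python
from h import *
p,d=capture('scene');P=cloud('scene',d).reshape(-1,3)
t=np.array(ctrl.sense()['eef_pos']);print(t)
q=P[(np.linalg.norm(P[:,:2]-t[:2],axis=1)<75)&(P[:,2]>60)&(P[:,2]<260)]
for z in range(100,250,10):
    s=q[abs(q[:,2]-z)<5]
    if len(s): print(z,len(s),s.min(0).round(),s.max(0).round())
save('s11',cv2.resize(p[125:185,260:320],None,fx=9,fy=9))
```

```text
[ 476.21259704 -211.49165432  143.90142868]
180 2 [ 520. -213.  183.] [ 523. -211.  184.]
190 14 [ 418. -222.  185.] [ 530. -201.  195.]
200 28 [ 420. -223.  195.] [ 532. -202.  205.]
210 25 [ 414. -223.  205.] [ 534. -203.  214.]
220 24 [ 420. -226.  215.] [ 533. -202.  225.]
230 24 [ 407. -222.  225.] [ 549. -200.  235.]
240 59 [ 403. -226.  235.] [ 550. -198.  245.]
```

View pics/s11.png

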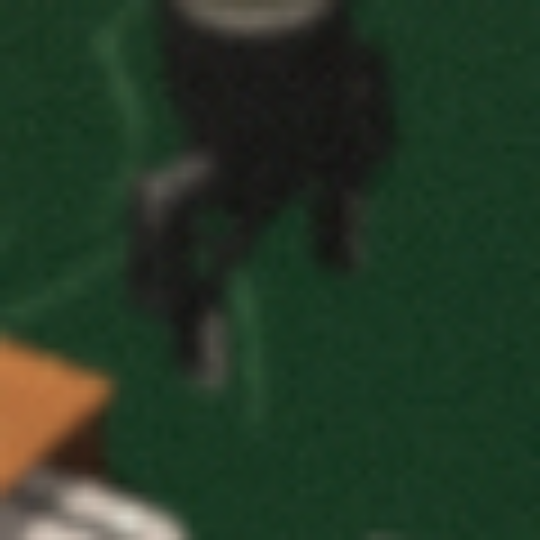

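The open tips stand at z≈183 with the TCP reading 144. That's 39 mm: 13 expected, plus about 26 mm of bias in the reported z. X and y agree. I'll move over the toe with a partial opening and lower with that in mind.

Call:
servo_tool --motion '[{"dr":[0.06,0,0],"delta_pos":[-0.9,0.15,0],"hand":0.8},{"dr":[0,0,0],"delta_pos":[-0.9,0.15,0],"hand":0.8},{"dr":[0,0,0],"delta_pos":[-0.1,0,0.4],"hand":0.8},{"dr":[0,0,0],"delta_pos":[0,0,0.7],"hand":0.8},{"dr":[0,0,0],"delta_pos":[0,0,0.3],"hand":0.8},{"dr":[0,0,0],"delta_pos":[0,0,0],"hand":0.8}]'

```text
time_s: 15.5
eef_pos: [495.2, -302.2, 70.9]
ee_rot: [-0.001, 0.704, 0.71, 0.001]
force: [-0.4, 0.2, 0.9]
grip_width: 0.799
```

Run:
```python
from h import *
plan([490,-306,-20],0)
p,d=capture('scene');save('s12',cv2.resize(p[140:210,220:320],None,fx=7,fy=7))
P=cloud('scene',d).reshape(-1,3)
t=np.array(ctrl.sense()['eef_pos'])
q=P[(np.linalg.norm(P[:,:2]-t[:2],axis=1)<65)&(P[:,2]>85)&(P[:,2]<140)]
for z in range(75,140,10):
    s=q[abs(q[:,2]-z)<5]
    if len(s): print(z,len(s),s.min(0).round(),s.max(0).round())
```

```text
t 15.5 pos [ 495.2 -302.2   70.9] f [-0.4  0.2  0.9] w 0.799 j [-0.75  0.56  1.49  0.    1.09 -0.76]
turn(10deg) [ 0.   -0.02  0.05] | shift(50mm) now [-0.08 -0.11  1.82] after turn [-0.08 -0.1   1.82]
105 4 [ 460. -310.  106.] [ 535. -298.  110.]
115 19 [ 445. -317.  110.] [ 544. -288.  120.]
125 24 [ 446. -313.  120.] [ 546. -291.  130.]
135 26 [ 455. -313.  130.] [ 547. -293.  139.]
```

View pics/s12.png

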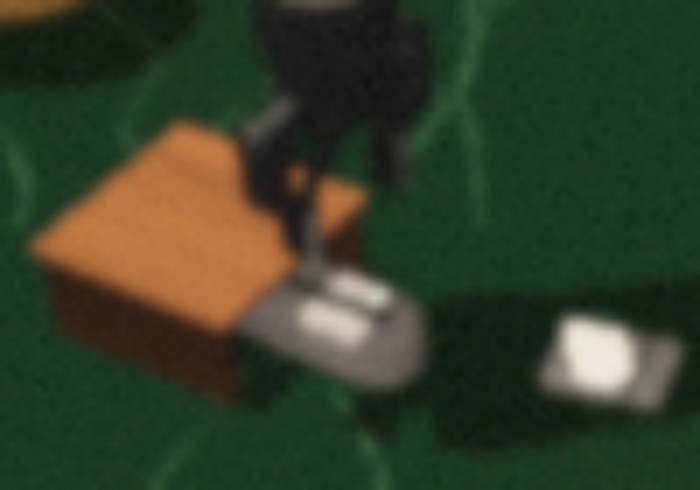

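The fingers straddle the toe. Tips are at ~106, so there are about 95 mm to go down.

Call:
servo_tool --motion '[{"dr":[0,0,0.05],"delta_pos":[-0.1,-0.1,0.3],"hand":0.8},{"dr":[0,0,0],"delta_pos":[0,0,0.5],"hand":0.8},{"dr":[0,0,0],"delta_pos":[0,0,0.5],"hand":0.8},{"dr":[0,0,0],"delta_pos":[0,0,0.3],"hand":0.8},{"dr":[0,0,0],"delta_pos":[0,0,0.1],"hand":0.8},{"dr":[0,0,0],"delta_pos":[0,0,0],"hand":0.8}]'

```text
time_s: 16.3
eef_pos: [491.7, -309.7, -13.5]
ee_rot: [0.003, 0.708, 0.706, 0.001]
force: [0.1, 0.1, 0.7]
grip_width: 0.798
```

Run:
```python
from h import *
plan([490,-306,-22],0)
p,d=capture('scene');save('s13',cv2.resize(p[140:210,220:320],None,fx=7,fy=7))
```

```text
t 16.3 pos [ 491.7 -309.7  -13.5] f [0.1 0.1 0.7] w 0.798 j [-0.76  0.68  1.55  0.    0.91 -0.76]
turn(10deg) [ 0.04  0.02 -0.01] | shift(50mm) now [ 0.08 -0.04  0.17] after turn [ 0.07 -0.03  0.17]
```

View pics/s13.png

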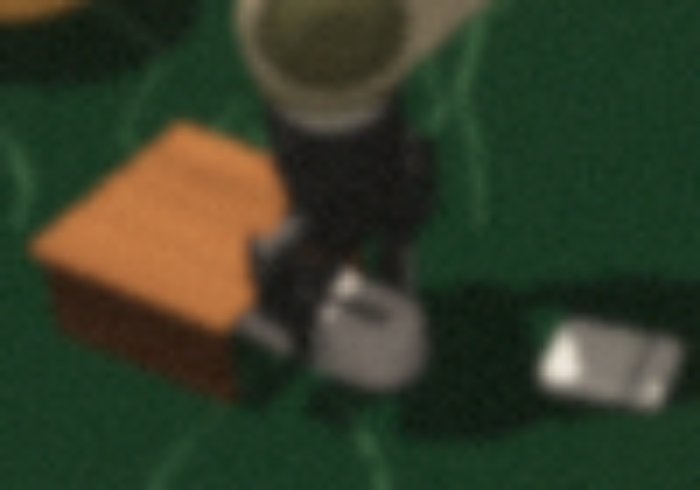

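Call:
servo_tool --motion '[{"dr":[0,0,0],"delta_pos":[0,0,0.16],"hand":0.8},{"dr":[0,0,0],"delta_pos":[0,0,0],"hand":0.3},{"dr":[0,0,0],"delta_pos":[0,0,0],"hand":0.3},{"dr":[0,0,0],"delta_pos":[0,0,0],"hand":0.3},{"dr":[0,0,0],"delta_pos":[0,0,0],"hand":0.3}]' --squeeze 40

```text
time_s: 16.98
eef_pos: [492.3, -310.3, -20.5]
ee_rot: [0.005, 0.708, 0.706, 0.001]
force: [0.7, -0.5, 0.3]
grip_width: 0.597
```

It's gripped at 51 mm opening, against a 52 mm toe. I'll draw it out, slanting slightly toward +x to clear the match safe.

Call:
servo_tool --motion '[{"dr":[0,0,0],"delta_pos":[0.2,0.03,-0.03],"hand":0.3},{"dr":[0,0,0],"delta_pos":[0.25,0.04,0],"hand":0.3},{"dr":[0,0,0],"delta_pos":[0.3,0.06,0],"hand":0.3},{"dr":[0,0,0],"delta_pos":[0.3,0.08,0],"hand":0.3},{"dr":[0,0,0],"delta_pos":[0.3,0.08,0],"hand":0.3},{"dr":[0,0,0],"delta_pos":[0.3,0.08,0],"hand":0.3},{"dr":[0,0,0],"delta_pos":[0.3,0.08,0],"hand":0.3},{"dr":[0,0,0],"delta_pos":[0.2,0.08,0],"hand":0.3},{"dr":[0,0,0],"delta_pos":[0,0,0],"hand":0.3}]'

```text
time_s: 18.1
eef_pos: [520.7, -193.3, -19.7]
ee_rot: [0.004, 0.707, 0.707, 0.001]
force: [0.3, 0.8, -2.0]
grip_width: 0.608
```

Run:
```python
from h import *
plan([510,-200,-22],0)
p,d=capture('scene');save('s14',cv2.resize(p[140:220,220:330],None,fx=7,fy=7))
```

```text
t 18.1 pos [ 520.7 -193.3  -19.7] f [ 0.3  0.8 -2. ] w 0.608 j [-0.57  0.65  1.63  0.    0.85 -0.57]
turn(10deg) [ 0.04  0.02 -0.  ] | shift(50mm) now [-0.13 -0.21  0.05] after turn [-0.13 -0.21  0.05]
```

View pics/s14.png

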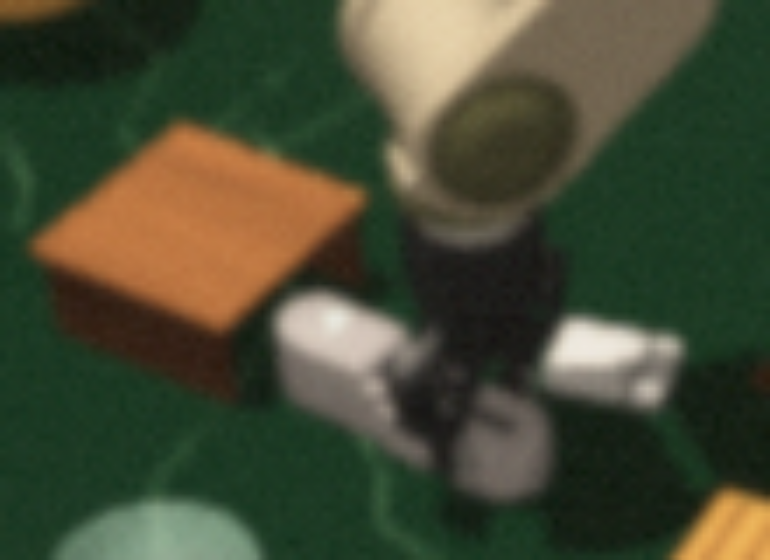

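The form is fully out and clear of the match safe. I'll release, rise, and go back over the heel.

Call:
servo_tool --motion '[{"dr":[0,0,0],"delta_pos":[0,0,0],"hand":0.75},{"dr":[0,0,0],"delta_pos":[0,0,0],"hand":0.75},{"dr":[0,0,0],"delta_pos":[0,0,-0.7],"hand":0.75},{"dr":[0,0,0],"delta_pos":[0,0,-0.8],"hand":0.8},{"dr":[0,0,0],"delta_pos":[-0.6,0,-0.3],"hand":0.8},{"dr":[0,0,0],"delta_pos":[-0.8,0,0],"hand":0.8},{"dr":[0,0,0],"delta_pos":[-0.4,0,0],"hand":0.8},{"dr":[0,0,0],"delta_pos":[0,0,0],"hand":0.8}]'

```text
time_s: 19.15
eef_pos: [519.7, -288.6, 75.1]
ee_rot: [0.006, 0.708, 0.706, 0.001]
force: [0.4, 0.8, -0.7]
grip_width: 0.797
```

Run:
```python
from h import *
plan([520,-287,20],0)
p,d=capture('scene');save('s15',cv2.resize(p[140:220,220:330],None,fx=7,fy=7))
P=cloud('scene',d)
r=outline_of('scene','form');print([x['score'] for x in r])
q=P[r[0]['pixels']];q=q[~np.isnan(q[:,0])]
toe=q[(q[:,2]>24)&(q[:,2]<40)];heel=q[(q[:,2]>44)&(q[:,2]<58)]
for n,s in(('toe',toe),('heel',heel)):
    print(n,len(s),np.percentile(s,[2,50,98],axis=0).round(1).tolist(),[np.round(a,1) for a in cv2.minAreaRect(s[:,:2].astype(np.float32))])
```

```text
t 19.15 pos [ 519.7 -288.6   75.1] f [ 0.4  0.8 -0.7] w 0.797 j [-0.7   0.58  1.45  0.    1.1  -0.7 ]
turn(10deg) [ 0.05  0.04 -0.02] | shift(50mm) now [ 0.04 -0.    1.1 ] after turn [0.03 0.01 1.1 ]
[0.87]
toe 296 [[499.1, -309.2, 24.9], [532.1, -212.3, 33.2], [548.9, -155.9, 39.6]] [array([ 522. , -236.1]), array([168.1,  56.3]), np.float64(89.3)]
heel 152 [[504.3, -326.7, 44.1], [527.7, -288.4, 50.9], [547.0, -246.2, 56.0]] [array([ 525.5, -286.3]), array([84.6, 46.5]), np.float64(87.7)]
```

View pics/s15.png

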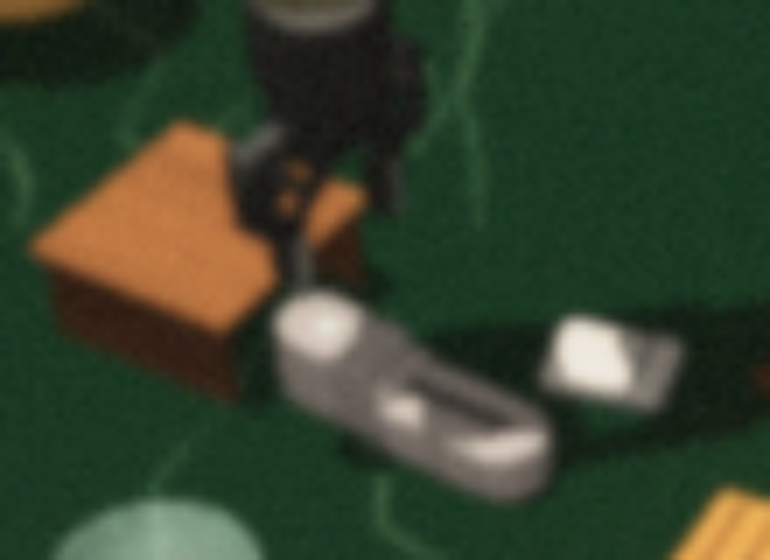

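The form lies flat with heel centre ≈ (523, -286) and toe tip ≈ (520, -153). I'll descend on the heel and grip.

Call:
servo_tool --motion '[{"dr":[0.05,0.04,0],"delta_pos":[0.05,0.07,0.4],"hand":0.8},{"dr":[0,0,0],"delta_pos":[0,0,0.5],"hand":0.8},{"dr":[0,0,0],"delta_pos":[0,0,0.5],"hand":0.8},{"dr":[0,0,0],"delta_pos":[0,0,0.4],"hand":0.8},{"dr":[0,0,0],"delta_pos":[0,0,0],"hand":0.8}]'

```text
time_s: 19.88
eef_pos: [523.3, -277.2, -23.6]
ee_rot: [-0.005, 0.706, 0.708, 0.0]
force: [-0.9, -0.6, 0.3]
grip_width: 0.797
```

Run:
```python
from h import *
plan([523,-284,-17],0.02)
p,d=capture('scene');save('s16',cv2.resize(p[140:220,220:330],None,fx=7,fy=7))
```

```text
t 19.88 pos [ 523.3 -277.2  -23.6] f [-0.9 -0.6  0.3] w 0.797 j [-0.69  0.72  1.5   0.    0.93 -0.69]
turn(10deg) [-0.04 -0.04 -0.1 ] | shift(50mm) now [-0.13 -0.01 -0.13] after turn [-0.14 -0.01 -0.13]
```

View pics/s16.png

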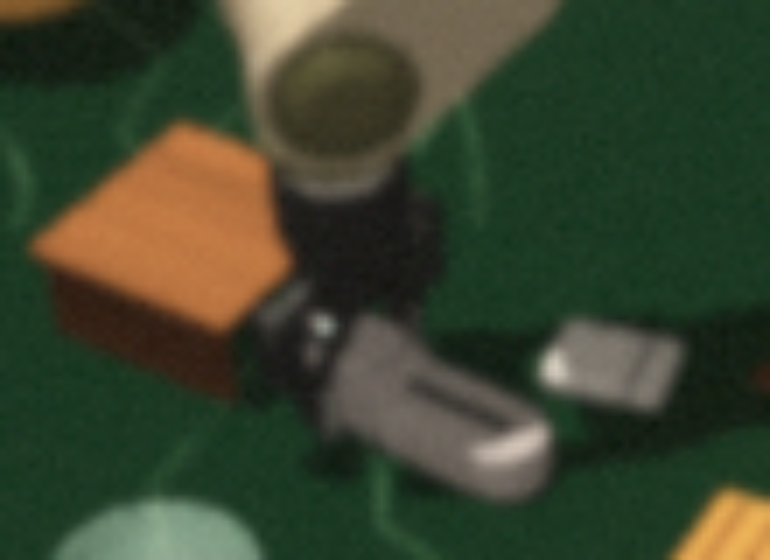

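Call:
servo_tool --motion '[{"dr":[-0.04,-0.04,-0.1],"delta_pos":[-0.1,0,-0.12],"hand":0.8},{"dr":[0,0,0],"delta_pos":[0,0,0],"hand":0.2},{"dr":[0,0,0],"delta_pos":[0,0,0],"hand":0.2},{"dr":[0,0,0],"delta_pos":[0,0,0],"hand":0.2},{"dr":[0,0,0],"delta_pos":[0,0,0],"hand":0.2},{"dr":[0,0,0],"delta_pos":[0,0,0],"hand":0.2},{"dr":[0,0,0],"delta_pos":[0,0,0],"hand":0.2}]' --squeeze 90

```text
time_s: 20.8
eef_pos: [524.6, -283.1, -14.5]
ee_rot: [0.003, 0.699, 0.715, 0.001]
force: [0.7, 0.5, -2.0]
grip_width: 0.528
```

Run:
```python
from h import *
plan([523,-284,90],0.02)
```

```text
t 20.8 pos [ 524.6 -283.1  -14.5] f [ 0.7  0.5 -2. ] w 0.528 j [-0.69  0.71  1.49  0.    0.93 -0.71]
turn(10deg) [0.03 0.02 0.01] | shift(50mm) now [-0.02 -0.02 -2.09] after turn [-0.02 -0.03 -2.09]
```

It's gripped at 45 mm. I'll lift 95 mm, check that the form is level, then carry it to in front of the arch.

Call:
servo_tool --motion '[{"dr":[0,0,0],"delta_pos":[0,0,-0.3],"hand":0.2},{"dr":[0,0,0],"delta_pos":[0,0,-0.6],"hand":0.2},{"dr":[0,0,0],"delta_pos":[0,0,-0.7],"hand":0.2},{"dr":[0,0,0],"delta_pos":[0.3,0,-0.4],"hand":0.2},{"dr":[0,0,-0.25],"delta_pos":[0.6,0.15,0],"hand":0.2},{"dr":[0,0,-0.25],"delta_pos":[0.7,0.15,0],"hand":0.2},{"dr":[0,0,-0.2],"delta_pos":[0.7,0.2,0],"hand":0.2},{"dr":[0,0,0],"delta_pos":[0.6,0.2,0],"hand":0.2},{"dr":[0,0,0],"delta_pos":[0,0,0],"hand":0.2}]'

```text
time_s: 21.92
eef_pos: [548.3, -131.3, 96.4]
ee_rot: [0.006, 0.653, 0.757, 0.001]
force: [-0.0, -0.7, -3.6]
grip_width: 0.525
```

```bash
cat > look.py <<'E'
from h import *
import sys
o=np.array([545.5,81.4]);u=np.array([-np.sin(.147),np.cos(.147)])
plan(np.r_[o+u*float(sys.argv[2]),float(sys.argv[3])],0.147)
p,d=capture('scene');save(sys.argv[1],cv2.resize(p[140:260,250:410],None,fx=5,fy=5))
P=cloud('scene',d);r=outline_of('scene','form')
if r:
    q=P[r[0]['pixels']];q=q[~np.isnan(q[:,0])]
    by=(q[:,:2]-o)@u;bx=(q[:,:2]-o)@np.array([u[1],-u[0]])
    print(r[0]['score'],'by',np.percentile(by,[1,99]).round(1),'bx',np.percentile(bx,[1,99]).round(1))
    for y in np.arange(-220,100,15):
        m=abs(by-y)<7.5
        if m.sum()>5: print(int(y),m.sum(),'bx',bx[m].min().round(),bx[m].max().round(),'z95',np.percentile(q[m,2],[5,50,90]).round())
E
python3 look.py s17 -129 75
```

```text
t 21.93 pos [ 548.3 -131.3   96.4] f [-0.  -0.7 -3.6] w 0.525 j [-0.44  0.49  1.53 -0.    1.11 -0.59]
turn(10deg) [0.05 0.04 0.  ] | shift(50mm) now [1.64 0.56 0.42] after turn [1.64 0.57 0.43]
0.73 by [-239.6  -83.1] bx [-51.3  -0. ]
-205 29 bx -200.0 2.0 z95 [ 49. 150. 164.]
-190 74 bx -48.0 -0.0 z95 [121. 153. 162.]
-175 67 bx -53.0 0.0 z95 [123. 146. 153.]
-160 59 bx -50.0 -0.0 z95 [118. 143. 147.]
-145 64 bx -53.0 1.0 z95 [119. 143. 146.]
-130 62 bx -51.0 -0.0 z95 [118. 142. 147.]
-115 67 bx -55.0 1.0 z95 [118. 143. 147.]
-100 62 bx -49.0 -1.0 z95 [116. 142. 147.]
-85 44 bx -40.0 -6.0 z95 [117. 136. 145.]
```

View pics/s17.png

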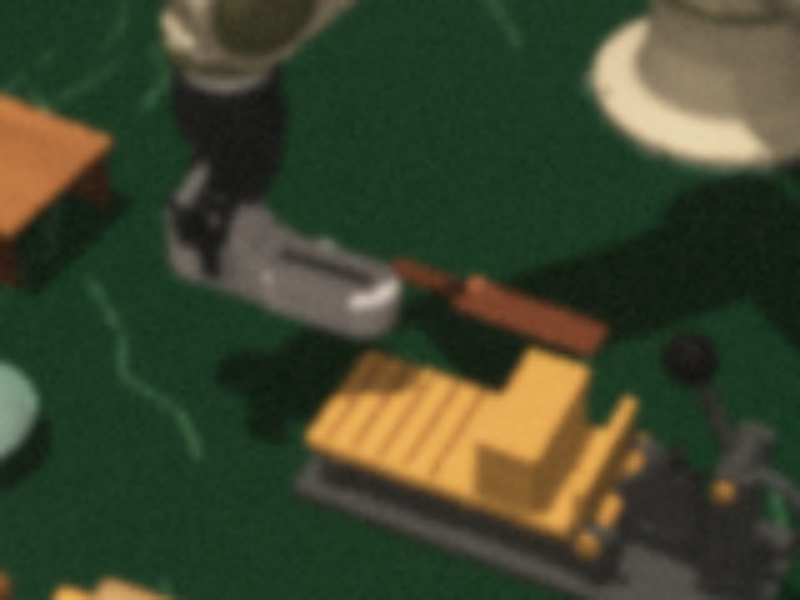

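The form is level in the grip: sole ≈ 110, toe tip 129 mm ahead of the grip. I'll move in line with the deck, then look.

Call:
servo_tool --motion '[{"dr":[0.05,0.04,0],"delta_pos":[0.4,0.25,0],"hand":0.2},{"dr":[0,0,0],"delta_pos":[0.5,0.25,0],"hand":0.2},{"dr":[0,0,0],"delta_pos":[0.4,0.05,0.2],"hand":0.2},{"dr":[0,0,0],"delta_pos":[0.2,0,0.3],"hand":0.2},{"dr":[0,0,0],"delta_pos":[0,0,0.15],"hand":0.2},{"dr":[0,0,0],"delta_pos":[0,0,0],"hand":0.2}]'

```text
time_s: 22.78
eef_pos: [563.7, -57.8, 61.5]
ee_rot: [0.0, 0.656, 0.755, -0.001]
force: [-0.3, 0.7, -2.4]
grip_width: 0.533
```

```bash
python3 look.py s18 -129 46
```

```text
t 22.77 pos [563.7 -57.8  61.5] f [-0.3  0.7 -2.4] w 0.533 j [-0.31  0.55  1.54 -0.    1.05 -0.45]
turn(10deg) [-0.01  0.01 -0.04] | shift(50mm) now [0.23 0.05 0.31] after turn [0.23 0.05 0.31]
0.84 by [-176.   -12.9] bx [-134.    26.2]
-175 19 bx -134.0 22.0 z95 [ 70.  92. 103.]
-160 14 bx -141.0 24.0 z95 [  1.  93. 101.]
-145 6 bx -137.0 49.0 z95 [ -3.  63. 132.]
-130 69 bx -134.0 27.0 z95 [ 83. 125. 130.]
-115 81 bx -133.0 24.0 z95 [ 82. 117. 128.]
-100 72 bx -137.0 25.0 z95 [ 56. 110. 117.]
-85 72 bx -137.0 28.0 z95 [ 79. 108. 112.]
-70 70 bx -132.0 28.0 z95 [ 80. 108. 113.]
-55 63 bx -24.0 27.0 z95 [ 83. 109. 113.]
-40 70 bx -27.0 26.0 z95 [ 83. 108. 113.]
-25 63 bx -25.0 25.0 z95 [ 86. 107. 112.]
-10 24 bx -15.0 17.0 z95 [ 82. 104. 108.]
```

View pics/s18.png

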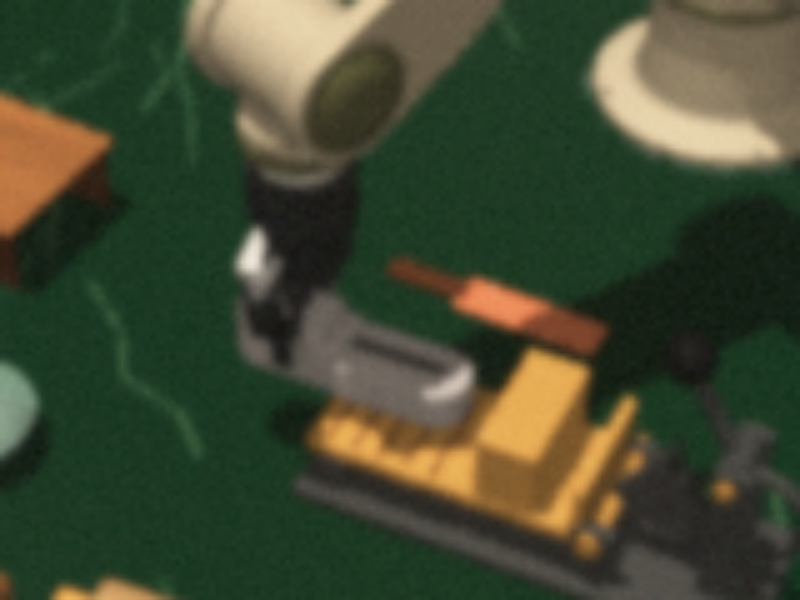

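It's centred (bx ±26), with the toe tip about 25 mm short of the arch. I'll lower to just above the deck and slide in most of the way.

Call:
servo_tool --motion '[{"dr":[0,0,-0.04],"delta_pos":[0,0,0.2],"hand":0.2},{"dr":[0,0,0],"delta_pos":[0,0,0.1],"hand":0.2},{"dr":[0,0,0],"delta_pos":[0.2,0,0],"hand":0.2},{"dr":[0,0,0],"delta_pos":[0.3,0,0],"hand":0.2},{"dr":[0,0,0],"delta_pos":[0.3,0,0],"hand":0.2},{"dr":[0,0,0],"delta_pos":[0.3,0,0],"hand":0.2},{"dr":[0,0,0],"delta_pos":[0.2,0,0],"hand":0.2},{"dr":[0,0,0],"delta_pos":[0,0,0],"hand":0.2}]'

```text
time_s: 23.88
eef_pos: [554.3, 11.3, 47.1]
ee_rot: [0.002, 0.653, 0.757, -0.0]
force: [-0.2, -0.3, -3.5]
grip_width: 0.527
```

```bash
python3 look.py s19 -46 42
```

```text
t 23.88 pos [554.3  11.3  47.1] f [-0.2 -0.3 -3.5] w 0.527 j [-0.19  0.54  1.59 -0.    1.   -0.34]
turn(10deg) [0.01 0.01 0.  ] | shift(50mm) now [0.49 0.03 0.1 ] after turn [0.49 0.03 0.1 ]
0.81 by [-114.1   56.8] bx [-22.9  26. ]
-115 18 bx 5.0 21.0 z95 [ 74.  98. 113.]
-100 21 bx 18.0 25.0 z95 [ 70.  82. 100.]
-85 6 bx 20.0 25.0 z95 [70. 77. 82.]
-70 6 bx -19.0 22.0 z95 [ 67. 111. 112.]
-55 76 bx -21.0 24.0 z95 [ 70. 108. 114.]
-40 73 bx -28.0 24.0 z95 [ 70. 101. 107.]
-25 75 bx -26.0 27.0 z95 [70. 94. 99.]
-10 64 bx -25.0 28.0 z95 [68. 93. 98.]
5 39 bx -23.0 26.0 z95 [77. 95. 98.]
50 19 bx -9.0 17.0 z95 [64. 78. 87.]
```

View pics/s19.png

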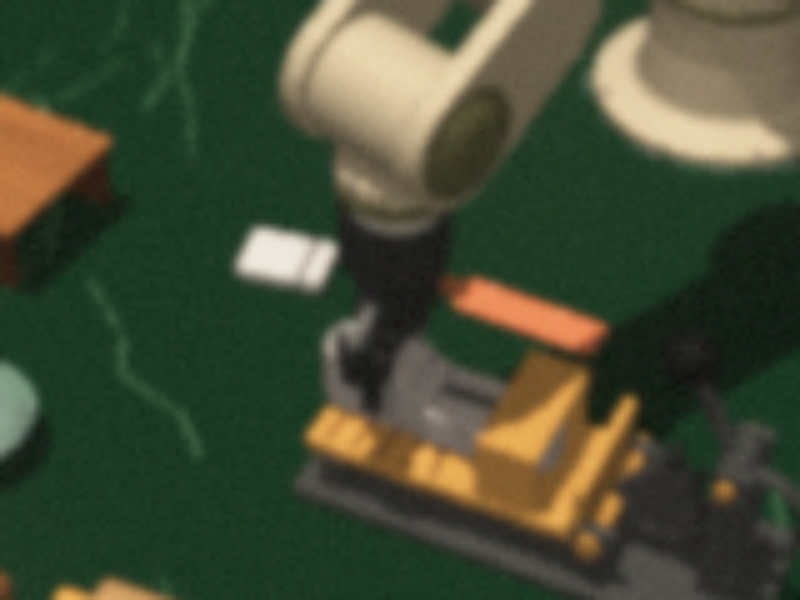

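The toe is under the arch. I'll advance gently until it touches the stop.

Call:
servo_tool --motion '[{"dr":[0,0,0],"delta_pos":[0.2,0,0.04],"hand":0.2},{"dr":[0,0,0],"delta_pos":[0.15,0,0],"hand":0.2},{"dr":[0,0,0],"delta_pos":[0.04,0,0],"hand":0.2}]'

```text
time_s: 24.35
eef_pos: [551.5, 30.2, 44.8]
ee_rot: [0.002, 0.654, 0.757, -0.0]
force: [-0.6, -0.1, -2.9]
grip_width: 0.525
```

Call:
servo_tool --motion '[{"dr":[0,0,0],"delta_pos":[0.06,0,0],"hand":0.2}]'

```text
time_s: 24.48
eef_pos: [551.1, 33.3, 44.8]
ee_rot: [0.002, 0.654, 0.757, -0.0]
force: [0.5, -0.9, -2.6]
grip_width: 0.529
```

Call:
servo_tool --motion '[{"dr":[0,0,0],"delta_pos":[0.06,0,0],"hand":0.2}]'

```text
time_s: 24.6
eef_pos: [550.7, 36.4, 44.8]
ee_rot: [0.002, 0.654, 0.757, -0.0]
force: [-0.7, 0.1, -3.2]
grip_width: 0.53
```

Call:
servo_tool --motion '[{"dr":[0,0,0],"delta_pos":[0.06,0,0],"hand":0.2}]'

```text
time_s: 24.72
eef_pos: [550.6, 38.4, 45.0]
ee_rot: [0.003, 0.654, 0.757, -0.001]
force: [0.6, -15.6, -0.5]
grip_width: 0.53
```

Call:
servo_tool --motion '[{"dr":[0,0,0],"delta_pos":[0.05,0,0],"hand":0.2}]'

```text
time_s: 24.85
eef_pos: [550.9, 38.3, 45.6]
ee_rot: [0.005, 0.653, 0.757, -0.002]
force: [-0.9, -20.2, 0.5]
grip_width: 0.527
```

```bash
python3 look.py s20 -46 42
```

```text
t 24.85 pos [550.9  38.3  45.6] f [ -0.9 -20.2   0.5] w 0.527 j [-0.14  0.54  1.6  -0.01  0.99 -0.28]
turn(10deg) [0.02 0.06 0.  ] | shift(50mm) now [-0.05  0.02  0.07] after turn [-0.05  0.02  0.07]
0.95 by [-88.8  85.1] bx [-22.3  54.3]
-85 39 bx -13.0 23.0 z95 [ 59. 104. 113.]
-70 29 bx 17.0 25.0 z95 [62. 81. 98.]
-55 22 bx -121.0 68.0 z95 [  4.  87. 141.]
-40 28 bx -117.0 30.0 z95 [ 57.  98. 113.]
-25 83 bx -21.0 26.0 z95 [ 69. 103. 112.]
-10 73 bx -23.0 27.0 z95 [ 69.  97. 102.]
5 39 bx -22.0 28.0 z95 [72. 93. 97.]
50 20 bx -16.0 25.0 z95 [63. 89. 95.]
65 70 bx -24.0 28.0 z95 [64. 92. 95.]
80 46 bx -19.0 43.0 z95 [70. 91. 95.]
```

View pics/s20.png

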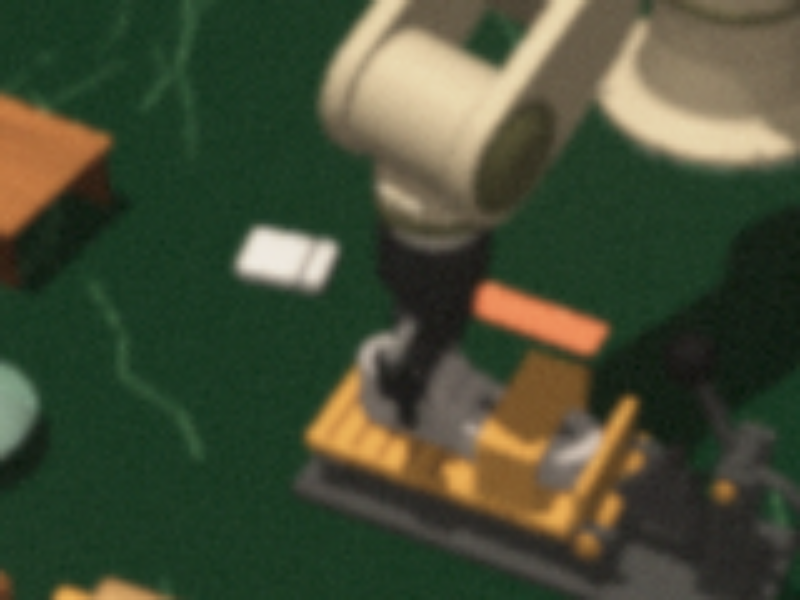

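It touched the stop: 15–20 N, tip by ≈ 85. I'll relax a touch, lower onto the deck and check the force.

Call:
servo_tool --motion '[{"dr":[0.02,0.06,0],"delta_pos":[-0.05,0,0.03],"hand":0.2},{"dr":[0,0,0],"delta_pos":[0,0,0.04],"hand":0.2}]'

```text
time_s: 25.2
eef_pos: [551.5, 35.4, 42.2]
ee_rot: [-0.0, 0.654, 0.757, 0.0]
force: [-0.2, -0.3, -3.1]
grip_width: 0.526
```

Call:
servo_tool --motion '[{"dr":[0,0,0],"delta_pos":[0,0,0.04],"hand":0.2}]'

```text
time_s: 25.32
eef_pos: [551.5, 35.6, 41.3]
ee_rot: [-0.0, 0.653, 0.757, 0.0]
force: [-11.2, -0.1, 22.2]
grip_width: 0.526
```

```bash
python3 look.py s21 -46 42
```

```text
t 25.32 pos [551.5  35.6  41.3] f [-11.2  -0.1  22.2] w 0.526 j [-0.15  0.55  1.6   0.    0.99 -0.29]
turn(10deg) [ 0. -0. -0.] | shift(50mm) now [ 0.    0.02 -0.01] after turn [ 0.    0.02 -0.01]
0.63 by [-84.   80.9] bx [-26.7  26.9]
-85 14 bx 17.0 23.0 z95 [68. 80. 98.]
-70 17 bx 19.0 26.0 z95 [64. 73. 85.]
-40 31 bx -18.0 25.0 z95 [ 66. 105. 109.]
-25 74 bx -22.0 26.0 z95 [ 65.  97. 108.]
-10 68 bx -23.0 28.0 z95 [67. 92. 99.]
5 23 bx -17.0 27.0 z95 [75. 90. 93.]
50 16 bx -45.0 25.0 z95 [70. 88. 92.]
65 65 bx -25.0 27.0 z95 [69. 89. 92.]
80 29 bx -15.0 19.0 z95 [73. 86. 91.]
```

It's seated on the deck, toe about 3 mm from the stop. I'll release and rise straight up.

Call:
servo_tool --motion '[{"dr":[0,0,0],"delta_pos":[0,0,0],"hand":0.65},{"dr":[0,0,0],"delta_pos":[0,0,0],"hand":0.8},{"dr":[0,0,0],"delta_pos":[0,0,0],"hand":0.8},{"dr":[0,0,0],"delta_pos":[0,0,-0.3],"hand":0.8},{"dr":[0,0,0],"delta_pos":[0,0,-0.7],"hand":0.8},{"dr":[0,0,0],"delta_pos":[0,0,-0.9],"hand":0.8},{"dr":[0,0,0],"delta_pos":[0,0,-0.9],"hand":0.8},{"dr":[0,0,0],"delta_pos":[-0.8,-0.4,0],"hand":0.8},{"dr":[0,0,0],"delta_pos":[-0.8,-0.4,0],"hand":0.8},{"dr":[0,0,0],"delta_pos":[-0.8,-0.4,0],"hand":0.8},{"dr":[0,0,0],"delta_pos":[-0.8,-0.4,0],"hand":0.8},{"dr":[0,0,0],"delta_pos":[0,0,0],"hand":0.8}]'

```text
time_s: 26.92
eef_pos: [495.2, -138.6, 195.4]
ee_rot: [0.005, 0.653, 0.758, 0.002]
force: [0.5, -0.1, 0.0]
grip_width: 0.8
```

```bash
python3 look.py s22 -46 42
python3 - <<'E'
from h import *
o=np.array([545.5,81.4]);u=np.array([-np.sin(.147),np.cos(.147)])
p,d=capture('top');P=cloud('top',d);save('t22',cv2.resize(p[120:290,150:400],None,fx=3.2,fy=3.2))
r=outline_of('top','form')
q=P[r[0]['pixels']];q=q[~np.isnan(q[:,0])];by=(q[:,:2]-o)@u;bx=(q[:,:2]-o)@np.array([u[1],-u[0]])
print(r[0]['score'])
for y in range(-100,100,12):
    m=abs(by-y)<6
    if m.sum()>5: print(y,m.sum(),np.percentile(bx[m],[3,97]).round(),np.percentile(q[m,2],[10,50,90]).round())
for n in['stretcher','dish','match_safe','jar_black','jar_amber','horn']:
    for x in outline_of('top',n)[:1]:
        q=P[x['pixels']];q=q[~np.isnan(q[:,0])];m0=np.load(f'm_top_{n}.npy')
        P0=cloud('top',np.load('top0.npy'))[m0];print(n,np.round(np.nanmedian(q,0)-np.nanmedian(P0,0),1))
E
```

```text
t 26.93 pos [ 495.2 -138.6  195.4] f [ 0.5 -0.1  0. ] w 0.8 j [-0.5   0.29  1.55  0.    1.29 -0.65]
turn(10deg) [0.06 0.03 0.01] | shift(50mm) now [3.3  1.61 3.07] after turn [3.29 1.64 3.07]
0.59 by [-126.   79.] bx [-124.9   27.2]
-145 6 bx -107.0 -81.0 z95 [-2. -1.  2.]
-115 6 bx -130.0 -13.0 z95 [-3. 54. 58.]
-100 7 bx -128.0 11.0 z95 [ -2.  56. 106.]
-85 63 bx -131.0 25.0 z95 [  9. 102. 108.]
-70 78 bx -128.0 26.0 z95 [ 55. 102. 109.]
-55 79 bx -117.0 27.0 z95 [ 56. 103. 108.]
-40 81 bx -115.0 26.0 z95 [ 56. 102. 109.]
-25 84 bx -22.0 26.0 z95 [ 62.  97. 108.]
-10 73 bx -27.0 28.0 z95 [64. 91. 98.]
5 39 bx -27.0 43.0 z95 [65. 89. 92.]
50 24 bx -44.0 37.0 z95 [67. 89. 92.]
65 72 bx -25.0 28.0 z95 [66. 87. 92.]
80 30 bx -15.0 19.0 z95 [73. 87. 93.]
0.69
stretcher [ 0.6 -0.3  0.7]
dish [ 0.8 -0.5 -0.9]
jar_black [ 1.5 -0.2  0.3]
jar_amber [0.  0.4 0.1]
horn [-5.7 29.2 -0.1]
```

View pics/s22.png

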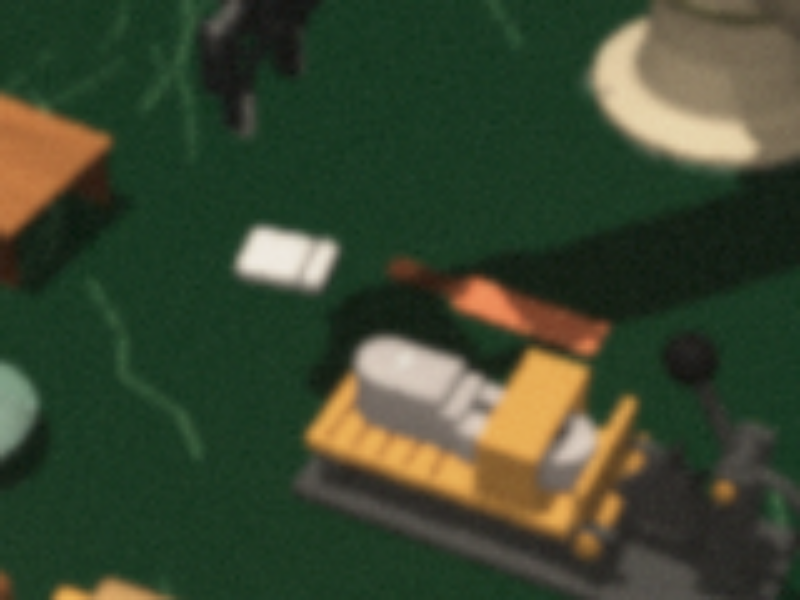

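View pics/t22.png

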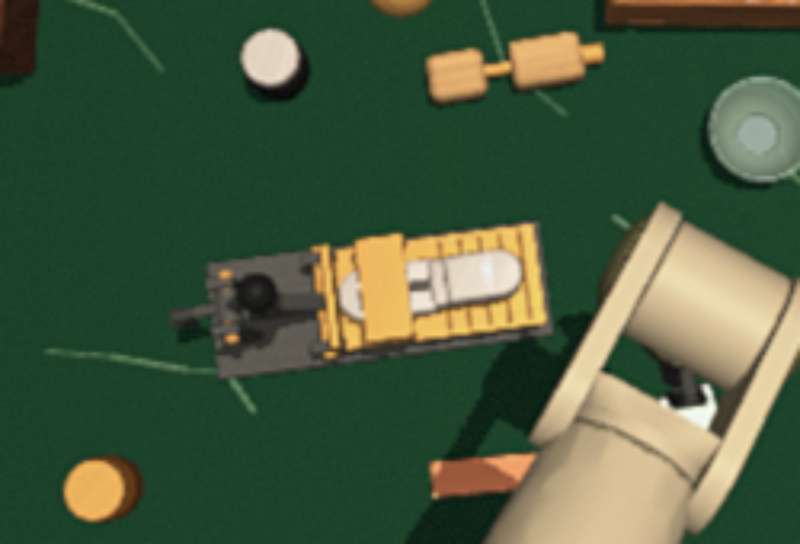

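The form lies flat and centred under the arch, about 3 mm from the stop. The lever is over, the deck level, and the arm clear. The horn's apparent shift is the arm hiding half of it; in the scene view it is where it was. Handing in.

```bash
python3 -c "
from h import *
print(ticket.finish_job())"
```

```text
the job is handed in; nothing more can be done
None
```

The job is handed in at about 27 s of the 61 s allowed; no verdict is reported back. The pawl lever is thrown over, the footrest is level, and the shoe form lies sole down on it with its toe under the arch.

**What I did:**
- **Lever:** The first two pushes at knob height failed. On the first the finger passed the knob without moving it, and on the second it rode up the knob. A third, lower push threw the lever fully over.
- **Footrest:** I pressed the free end down until it hit its rest, at about 43 N on the fingertips.
- **Form:** I drew it out of the cubby by the toe, regripped it at the heel and slid it under the arch until it touched the stop. I then backed off slightly, lowered it and let go.

**Last checks:**
- **Lever and deck:** The lever was still over in both final pictures. The deck measured 55–57 mm high along its length after lowering, which is level.
- **Form position:** The toe tip is about 3 mm from the stop, and the form is centred within about 2 mm and in line with the deck. Its toe top is at about 90 mm, as expected for a sole lying on the deck.
- **Arm:** It is clear of everything, with no force on the tool.

**Checks that disagreed:**
- **TCP height:** The reported TCP height stood about 26 mm below the real fingertips, so I went by the cameras and contact force.
- **Form in the top view:** The final outline there gave no usable position, so the form's position comes from the scene camera and the contact.
- **Horn:** The top-view check showed it shifted by 29 mm, but the arm was covering part of it, and the scene view shows it where it was.
- **Match safe:** It was mostly hidden in the top view and could not be measured; the scene view shows it in place. The other four bystanders measured within 2 mm of where they started.

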